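Pack the oxide jars in a bail-arm tote and stack the tile tray on it

ROBOT

A 6-joint arm with a two-finger parallel gripper is mounted at the origin on a cart in front of the work surface, level with it; the furniture and walls round the work are solid. World frame = base frame: x ahead of the robot, y to its left, z up, the work surface at z = 0. Lengths are in m, angles in degrees, forces in N, time in s.
With the tool pointing down it reaches from about 0.4 to 0.825 m from the base axis. Payload 7 kg.
Tool frame: the origin (TCP) lies at the very end of the fingers, on their centre line; the grasp point (between the pads) lies 19 mm behind it (r.grip_depth is the distance from the TCP to the grasp point, in m); z points along the fingers, y is the line along which they close (so a half turn about z gives the same grasp; the last joint's range is limited). The gripper opens to 88 mm and grips with 3 to 60 N. Pads are 19 mm wide; open, the fingers measure 130 mm over their backs; the gripper's body (78 mm by 193 mm) begins 47 mm behind the grasp point.
Start: joints at [-59.124, 20.546, 0.682, 0, -70.136, -16.507], TCP at [0.167, -0.654, 0.227] pointing down, gripper open.
Joint ranges: [-176.03, 176.03], [-82.01, 121.73], [-58.28, 71.71], [-173.87, 95.51], [-174.79, -0.11], [-173.66, 173.66]. Speed limits (degrees/s): [136.94, 136.94, 172.46, 180, 180, 180].

INTERFACE

Orientations are given as [roll, pitch, yaw] about the fixed x, y, z axes, in that order (R = Rz(yaw) Ry(pitch) Rx(roll)).
In Python, from plant import r gives the robot as it stands.
- The arm moves only by the tool play_rows, never from a script. Its argument "rows" is a list that holds one entry, the list of rows, each a list of 5 numbers: the closure, from 0 (fully open) to 1 (shut), then the shift along the tool's x, y, z each as a share of 0.5 m, from -1 to 1, then the turn about the tool's z as a share of 1.5 rad, from -1 to 1. A call has exactly 8 rows; each row is the pose to reach, as a shift and turn from the pose commanded when the call began, along the tool's axes at that moment; what a row does not reach only later rows make up. A row lasts 1/12 s, in which the tool goes at most 41.7 mm and 7.16 degrees, less where a joint would pass 70% of its speed; a pose out of reach is approached as far as the arm can. A call with a number of a shift or a turn outside -1 to 1 is refused whole. A call with a gripper value outside its range is refused whole. The fingers move at their own pace and stop on an object; "squeeze" is the grip in N (left out, the last holds). Time passes only in rows, so rows that repeat a pose let the fingers close, or fill a call up. It gives the time, the measured TCP pose, the force, the opening and the grip force at its end, in the units of the state.
- r.get_state(): the state, without advancing time (a new reading comes with each control period).
- r.capture(name): name is "side" or "top"; returns the picture (400x640x3 uint8, red, green, blue); there is no depth.
- r.camera_info(name): a dict with "fovy" (degrees; the focal length in pixels is half the picture's height over the tangent of half this angle, whatever the lens; pixels are square), "cx", "cy" (the principal point, pixels), "pose" (4x4, takes a point from camera to world coordinates). Camera axes: x right, y down, z forward; pixel columns grow to the right and rows downward; lengths in m; the calibration is good to about 2 mm. A picture is of the moment at which its call begins. camera_info takes no time and is no camera call.
- r.close_job(): hands the job in; it is judged then, once.
The state is a dict: "time_s": time; "joints": joint angles; "qd": joint speeds; "joint_torque": joint torques, N m; "tcp_pos": TCP position; "eef_rot": TCP orientation; "contact_force": force on the tool from outside, world axes, zero at the start; "moment": the same for the moment, N m; "gripper_width": finger opening in m; "gripper_force": force on a finger pad.
Only numpy, scipy, OpenCV 4.12 (cv2) and the standard library are available. Lean on these libraries where they do the work, as an engineer would, in place of code of your own. Each camera call takes 0.05 s, during which the arm holds its last target. There are 200 camera calls.

TASK

Stand each of the three oxide jars in the tote, upright in the collar that has the colour of its lid. Then swing both steel bails inward over the jars until they lie on the tote's rim, and set the wooden tile tray on the two bails, level and square along the tote, with the battens under the tray fully down between the two bars.

Things in the scene. Friction and masses are not known exactly. Their poses are not given: they have to be found in the camera images.
- jar_red: Loose clear glass jar of oxide with a red screw lid, 52 mm diameter, 90 mm high (lid: top 18 mm), 0.2 kg, standing on the free table between the tote and the glass plate (the similar jars at the far back left by the spray bottle are not meant). Origin: centre of its base; z up its axis.
- jar_grey: Loose clear glass jar of oxide with a grey screw lid, 56 mm diameter, 80 mm high (lid: top 16 mm), 0.2 kg, standing on the free table between the tote and the glass plate (the similar jars at the far back left by the spray bottle are not meant). Origin: centre of its base; z up its axis.
- jar_cream: Loose clear glass jar of oxide with a cream screw lid, 48 mm diameter, 100 mm high (lid: top 18 mm), 0.2 kg, standing on the free table between the tote and the glass plate (the similar jars at the far back left by the spray bottle are not meant). Origin: centre of its base; z up its axis.
- collar_red: Fixed red plastic ring on the tote's floor, place of the red-lidded jar: inner diameter 66 mm, wall 5 mm, 14 mm high. The three collars stand in a row on the tote's middle line, 82 mm apart, in any order. Origin: centre of its underside, 6 mm above the table (there the jar stands); z up.
- collar_grey: Fixed grey plastic ring on the tote's floor, place of the grey-lidded jar: inner diameter 70 mm, wall 5 mm, 14 mm high. The three collars stand in a row on the tote's middle line, 82 mm apart, in any order. Origin: centre of its underside, 6 mm above the table (there the jar stands); z up.
- collar_cream: Fixed cream plastic ring on the tote's floor, place of the cream-lidded jar: inner diameter 62 mm, wall 5 mm, 14 mm high. The three collars stand in a row on the tote's middle line, 82 mm apart, in any order. Origin: centre of its underside, 6 mm above the table (there the jar stands); z up.
- tote: Fixed blue plastic bail-arm tote, open on top, 156 (x) by 280 mm (y) over its rim, 118 mm high, 6 mm floor and walls; inside about 128 by 252 mm at the bottom, 138 by 262 mm at the rim. Origin: centre of its underside on the table; y along its length, z up. Jars in it stand wholly below the rim.
- tray: Loose wooden tray of test tiles, 112 (x) by 240 mm (y), 0.4 to 0.7 kg. Handle: 14 mm dowel along y, axis 85 mm above origin, between end boards 100 mm high; sides 40 mm high. Two cross battens under it, 8 mm high, reach to y=+-54 mm: 7 mm free to each crossbar. Origin: centre of the battens' underside, y along, z up, both ends alike; seated on the bails it is 119 mm above the tote's origin.
- bail_left (a joint): Bail at the tote's +y end: U of 9 mm steel bar, arms 171 mm apart, pivot along tote x at y=+121, z=106 mm of the tote frame, crossbar axis 58 mm from it. 0: out, 15 deg below level (y=+177, z=91). Grows as it rises, upright at 1.83, then down inside; stop 3.11, lying on the long walls (y=+65, z=122.5). Starts 0 to 0.5, 30 mm free to the end wall; stays where left (0.07 N m).
- bail_right (a joint): Bail at the tote's -y end: U of 9 mm steel bar, arms 171 mm apart, pivot along tote x at y=-121, z=106 mm of the tote frame, crossbar axis 58 mm from it. 0: out, 15 deg below level (y=-177, z=91). Grows as it rises, upright at 1.83, then down inside; stop 3.11, lying on the long walls (y=-65, z=122.5). Starts 0 to 0.5, 30 mm free to the end wall; stays where left (0.07 N m).
There are look-alikes about, which are no part of the job. What is shaped like the jar_grey but orange is not meant.

How it is judged:
By the outcome, as a careful person would: the job done as asked, in the order asked, and still so for the second after the job is handed in, with the robot touching nothing.
It also fails if it takes over 144 s, if anything falls off the work surface, if the arm or the gripper's body presses on something with over 40 N, if the wrist force passes 120 N, or if a joint passes its speed limit or range.

## Working session

There is one attempt and no reset: what is moved stays moved. The work goes in short steps, Python scripts to look and compute and a tool call to move; the robot and the scene stay as the last step left them, time stands still between calls to the robot, and variables do not carry over. Pictures are saved under pics/ and viewed, at most 17 in all, crops included, and the job is handed in when it is done.

Besides the shell and the picture viewer there is one more tool, called after "Request:" as name(argument=value, ...) on one line, values as JSON. play_rows: Moves the arm, as the interface text tells. Its arguments: {"type":"object","properties":{"rows":{"type":"array","items":{"type":"array","items":{"type":"array","items":{"type":"number"}}}},"squeeze":{"type":"number"}},"required":["rows"]}

```bash
ls; mkdir -p pics; python3 - <<'E'
from plant import r
import cv2,numpy as np
for n in("side","top"):
    i=r.camera_info(n);print(n,i["fovy"],i["cx"],i["cy"],{k:v for k,v in i.items() if k not in("fovy","cx","cy","pose")});print(np.round(i["pose"],4).tolist())
    cv2.imwrite(f"pics/{n}0.png",cv2.resize(r.capture(n)[:,:,::-1],(800,500),interpolation=cv2.INTER_CUBIC))
print(r.get_state())
E
```

```text
pics
side 46.23579455387577 314.80878930390145 197.99895453070053 {}
[[-0.8421, -0.3274, 0.4286, 0.04], [-0.539, 0.4819, -0.6908, 0.8389], [0.0196, -0.8127, -0.5823, 0.7877], [0.0, 0.0, 0.0, 1.0]]
top 49.162191186352544 311.9289992947789 202.0724410612579 {}
[[0.0401, -0.9766, 0.2111, 0.352], [-0.9992, -0.0404, 0.0029, 0.028], [0.0057, -0.211, -0.9775, 1.029], [0.0, 0.0, 0.0, 1.0]]
{'time_s': 0.1, 'joints': array([-5.91244553e+01,  2.05883750e+01,  6.38189948e-01, -1.79038801e-02,
       -7.01352644e+01, -1.65094465e+01]), 'qd': array([ 0.0692426 , -0.0900644 ,  0.07740855,  0.06375676, -0.03794404,
       -0.05522997]), 'joint_torque': array([-1.22171434e-03, -5.84165025e+01,  2.93753314e+01,  7.01560602e+00,
        1.02121293e-02, -6.74826288e-05]), 'tcp_pos': array([ 0.16737169, -0.65346395,  0.22569773]), 'eef_rot': array([ 1.79913290e+02, -8.14707043e-03, -1.65639992e+02]), 'contact_force': array([-0.43355114,  0.22392979, -0.19253874]), 'moment': array([0.03325665, 0.05118129, 0.02189191]), 'gripper_force': 0.0, 'gripper_width': 0.08743700060680107}
```

View pics/top0.png

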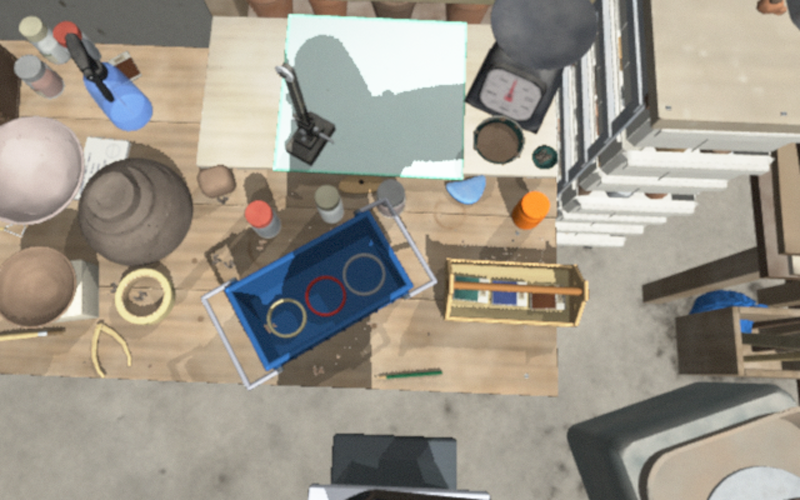

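View pics/side0.png

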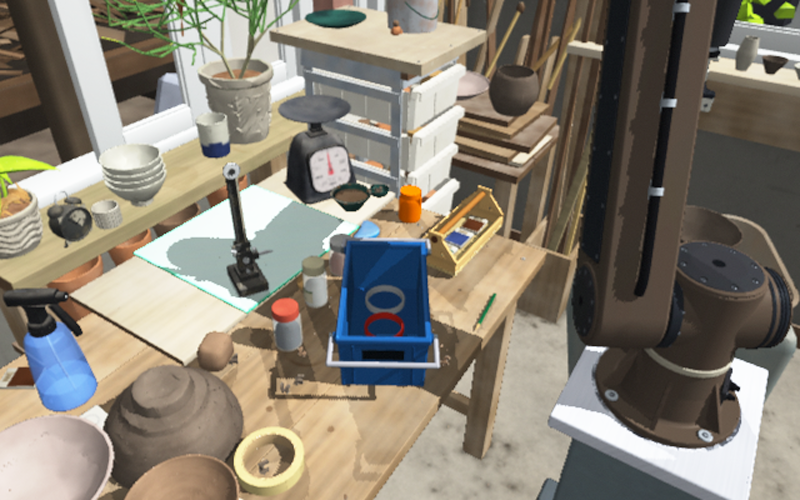

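```bash
cat > h.py <<'E'
from plant import r
import cv2,numpy as np
def cam(n):
    i=r.camera_info(n); f=200/np.tan(np.radians(i["fovy"])/2)
    return f,i["cx"],i["cy"],np.array(i["pose"])
def pix2w(n,u,v,z):
    f,cx,cy,P=cam(n); d=P[:3,:3]@np.array([(u-cx)/f,(v-cy)/f,1]); o=P[:3,3]
    return o+d*(z-o[2])/d[2]
def w2pix(n,p):
    f,cx,cy,P=cam(n); q=(np.atleast_2d(p)-P[:3,3])@P[:3,:3]
    return np.c_[cx+f*q[:,0]/q[:,2],cy+f*q[:,1]/q[:,2]]
def crop(n,x,y,w,h,s,name):
    im=r.capture(n)[:,:,::-1]; c=cv2.resize(im[y:y+h,x:x+w],None,fx=s,fy=s,interpolation=cv2.INTER_CUBIC)
    cv2.imwrite("pics/"+name+".png",c)
E
python3 - <<'E'
from h import *
crop("top",155,130,200,190,3.1,"t1"); crop("top",290,130,190,140,4,"t2")
crop("side",195,170,220,150,3.6,"s1")
E
```

```text
(no output)
```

View pics/t1.png

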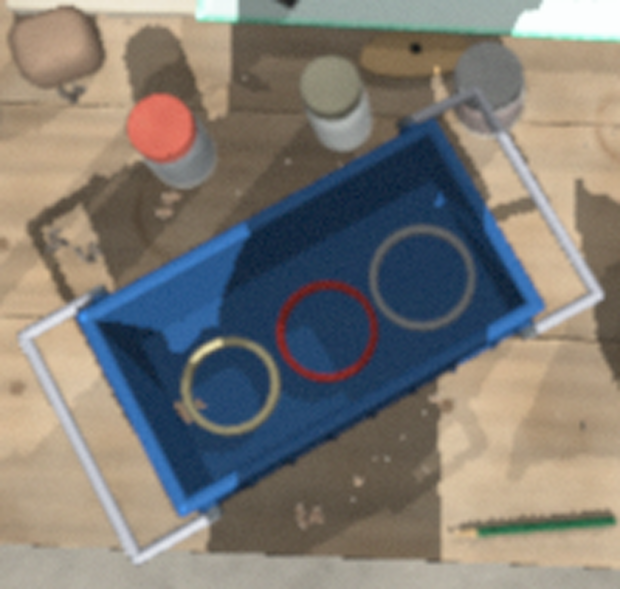

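View pics/t2.png

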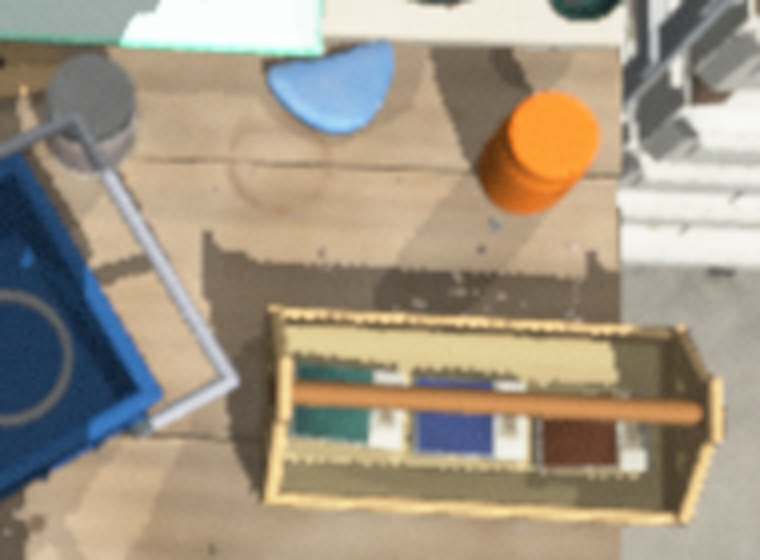

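View pics/s1.png

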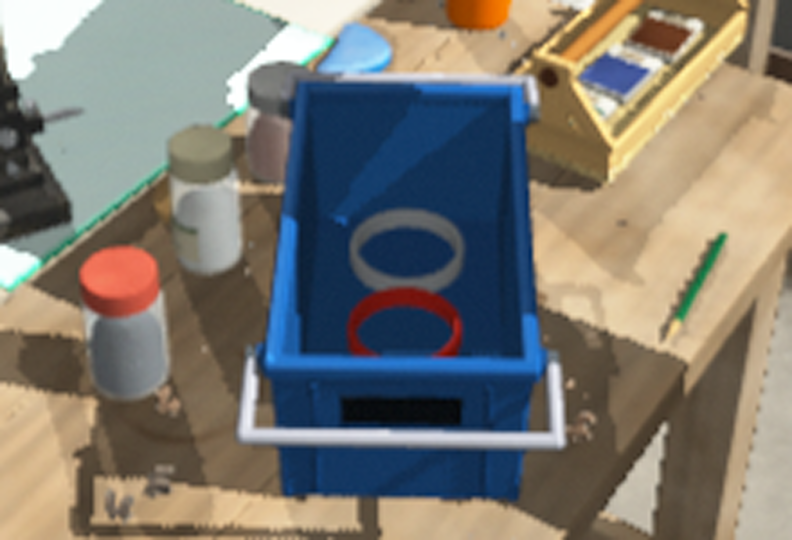

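```bash
cat > m.py <<'E'
from h import *
from scipy.optimize import least_squares
T1=lambda p:("top",155+p[0]/3.1,130+p[1]/3.1); T2=lambda p:("top",290+p[0]/4,130+p[1]/4); S1=lambda p:("side",195+p[0]/3.6,170+p[1]/3.6)
def fit(model,obs,x0):
    f=lambda x:np.ravel([w2pix(o[0],model(x)[k])[0]-o[1:] for k,o in obs])
    s=least_squares(f,x0,loss="soft_l1"); return s.x,np.round(f(s.x).reshape(-1,2),1).tolist()
def tote(x):
    c,s=np.cos(x[2]),np.sin(x[2]); W=lambda p:np.array([x[0]+c*p[0]-s*p[1],x[1]+s*p[0]+c*p[1],p[2]])
    d={f"c{i}":W((0,.082*i,.020)) for i in(-1,0,1)}
    for a in(-1,1):
        for b in(-1,1):
            d[f"r{a}{b}"]=W((a*.078,b*.140,.118))
            t=x[3 if b>0 else 4]-np.radians(15); d[f"b{a}{b}"]=W((a*.0855,b*(.121+.058*np.cos(t)),.106+.058*np.sin(t)))
    return d
E
python3 - <<'E'
from m import *
obs=[("c1",T1((231,386))),("c0",T1((327,331))),("c-1",T1((422,278))),("r11",T1((82,315))),("r-11",T1((187,510))),("r-1-1",T1((540,302))),("r1-1",T1((437,122))),
("b11",T1((24,337))),("b-11",T1((137,555))),("b1-1",T1((472,95))),("b-1-1",T1((598,295))),("r11",S1((265,362))),("r-11",S1((540,365))),("b11",S1((243,437))),("b-11",S1((560,440)))]
obs=[(k,(o[0],o[1],o[2])) for k,o in obs]
class O(tuple):pass
def fit2(model,obs,x0):
    f=lambda x:np.ravel([w2pix(o[0],model(x)[k])[0]-np.array(o[1:]) for k,o in obs])
    s=least_squares(f,x0,loss="soft_l1"); return s.x,np.round(f(s.x).reshape(-1,2),1).tolist()
x,e=fit2(tote,obs,[.4,.06,.4,.2,.2]); print(np.round(x,4),np.degrees(x[2]));print(e)
for k,v in tote(x).items():
    if k[0]=="c":print(k,v.round(4))
for n,a,b,z in(("red",(161,127),(118,268),.09),("cream",(332,86),(199,142),.1),("grey",(489,80),(277,78),.08)):
    print(n,pix2w(*T1(a),z).round(4),pix2w(*S1(b),z).round(4))
def tray(x):
    c,s=np.cos(x[2]),np.sin(x[2]); W=lambda p:np.array([x[0]+c*p[0]-s*p[1],x[1]+s*p[0]+c*p[1],p[2]])
    d={f"s{a}{b}":W((a*.056,b*.12,.04)) for a in(-1,1) for b in(-1,1)}
    d|={f"d{b}":W((0,b*.112,.085+.0)) for b in(-1,1)}; d|={f"p{b}":W((0,b*.12,.1)) for b in(-1,1)}
    return d
o=[("s11",T2((272,310))),("s1-1",T2((685,328))),("s-11",T2((268,502))),("s-1-1",T2((685,522))),("d1",T2((297,393))),("d-1",T2((695,411))),("p-1",T2((719,409))),("p1",T2((282,390)))]
x,e=fit2(tray,o,[.4,-.3,0.]);print("tray",x,np.degrees(x[2]),e)
E
```

```text
[ 0.484   0.1472  0.5639  0.1607 -0.0302] 32.3063869348798
[[-0.4, -0.6], [-0.1, -0.6], [0.1, -0.9], [-2.6, -0.6], [-2.3, 2.4], [2.3, 1.4], [-1.0, -2.2], [0.6, -0.5], [0.6, 0.7], [0.7, -0.4], [-0.8, 0.3], [0.1, -0.3], [1.0, 0.3], [1.0, -0.7], [-0.3, 0.0]]
c-1 [0.5278 0.0778 0.02  ]
c0 [0.484  0.1472 0.02  ]
c1 [0.4402 0.2165 0.02  ]
red [0.616  0.2674 0.09  ] [0.6185 0.2705 0.09  ]
cream [0.6487 0.1454 0.1   ] [0.6501 0.1512 0.1   ]
grey [0.6645 0.0333 0.08  ] [0.6699 0.0386 0.08  ]
tray [ 0.50131893 -0.19415345 -0.00444266] -0.25454593523259134 [[-0.6, -0.3], [0.0, -0.2], [-0.8, 0.3], [1.4, 0.1], [-1.6, 0.1], [1.6, 0.2], [1.8, -0.1], [-0.7, -0.4]]
```

```bash
cat > p.py <<'E'
from h import *
TX,TY,TA=.484,.1472,32.3
def tw(x,y,z,psi=None):
    a=np.radians(TA);c,s=np.cos(a),np.sin(a); return [TX+c*x-s*y,TY+s*x+c*y,z,psi]
def bail(th,sgn,dz=-.014,ext=0,psi=-147.7,r0=.058):
    t=th-np.radians(15); return tw(0,sgn*(.121+r0*np.cos(t)+ext),.106+r0*np.sin(t)+dz,psi)
def plan(wps,start=None):
    """wps: list of [x,y,z,psi]; prints shares per call, chaining from rounded poses"""
    if start is None:
        s=r.get_state(); start=[*s["tcp_pos"],s["eef_rot"][2]]
        print("t",round(s["time_s"],1),"at",np.round(start,4),"w",round(s["gripper_width"],4))
    cur=np.array(start,float)
    for w in wps:
        w=np.array(w,float); a=np.radians(cur[3]); c,s=np.cos(a),np.sin(a); d=w[:3]-cur[:3]
        tl=np.array([c*d[0]+s*d[1], s*d[0]-c*d[1], -d[2]])
        dp=(w[3]-cur[3]+180)%360-180
        v=np.round(np.r_[tl/.5,-dp/np.degrees(1.5)],3)
        print(np.round(w,3).tolist(),"->",v.tolist(),"" if np.linalg.norm(d)<.3 and abs(dp)<52 else "TOO LONG %.3f %.0f"%(np.linalg.norm(d),dp))
        t=v[:3]*.5; cur=np.r_[cur[0]+c*t[0]+s*t[1],cur[1]+s*t[0]-c*t[1],cur[2]-t[2],cur[3]-v[3]*np.degrees(1.5)]
E
python3 - <<'E'
from p import *
b=bail(0,-1)
plan([[.30,-.44,.25,-160],[.44,-.22,.25,-150],b[:2]+[.24,b[3]],b[:2]+[.13,b[3]],b])
E
```

```text
t 0.2 at [   0.1674   -0.6537    0.2261 -165.6337] w 0.0877
[0.3, -0.44, 0.25, -160.0] -> [-0.363, 0.348, -0.048, -0.066] 
[0.44, -0.22, 0.25, -150.0] -> [-0.414, 0.318, 0.0, -0.116] 
[0.579, -0.002, 0.24, -147.7] -> [-0.457, 0.238, 0.02, -0.027] 
[0.579, -0.002, 0.13, -147.7] -> [-0.0, -0.0, 0.22, 0.0] 
[0.579, -0.002, 0.077, -147.7] -> [-0.0, -0.0, 0.106, 0.0]
```

Request:
play_rows(rows=[[[0.77, -0.045, 0.043, -0.006, -0.008], [0.77, -0.1, 0.1, -0.013, -0.02], [0.77, -0.16, 0.155, -0.02, -0.03], [0.77, -0.22, 0.21, -0.03, -0.04], [0.77, -0.28, 0.27, -0.037, -0.05], [0.77, -0.33, 0.32, -0.044, -0.06], [0.77, -0.363, 0.348, -0.048, -0.066], [0.77, -0.363, 0.348, -0.048, -0.066]]])

```text
time_s: 0.92
tcp_pos: [0.3021, -0.4376, 0.2518]
eef_rot: [-179.9, 0.1, -159.7]
contact_force: [0.0, -1.5, -0.5]
gripper_width: 0.0399
gripper_force: 0.0
```

Request:
play_rows(rows=[[[0.77, -0.05, 0.04, 0, -0.015], [0.77, -0.11, 0.085, 0, -0.03], [0.77, -0.18, 0.138, 0, -0.05], [0.77, -0.25, 0.19, 0, -0.07], [0.77, -0.32, 0.245, 0, -0.09], [0.77, -0.38, 0.29, 0, -0.105], [0.77, -0.414, 0.318, 0, -0.116], [0.77, -0.414, 0.318, 0, -0.116]]])

```text
time_s: 1.58
tcp_pos: [0.4422, -0.217, 0.2506]
eef_rot: [-180.0, 0.0, -149.7]
contact_force: [-1.4, 0.1, 0.4]
gripper_width: 0.0203
gripper_force: 0.0
```

Request:
play_rows(rows=[[[0.77, -0.06, 0.03, 0.003, -0.004], [0.77, -0.13, 0.067, 0.006, -0.008], [0.77, -0.2, 0.105, 0.01, -0.012], [0.77, -0.27, 0.14, 0.012, -0.016], [0.77, -0.34, 0.177, 0.015, -0.02], [0.77, -0.41, 0.215, 0.018, -0.024], [0.77, -0.457, 0.238, 0.02, -0.027], [0.77, -0.457, 0.238, 0.02, -0.027]]])

```text
time_s: 2.25
tcp_pos: [0.5807, 0.0004, 0.2394]
eef_rot: [180.0, -0.0, -147.5]
contact_force: [0.1, -0.6, 0.6]
gripper_width: 0.0198
gripper_force: 0.0
```

```bash
python3 - <<'E'
from p import *
b=bail(0,-1)
plan([b[:2]+[.13,b[3]],b]); print(r.get_state()["eef_rot"])
crop("top",240,110,260,200,3,"a1")
E
```

```text
t 2.2 at [ 5.807000e-01  4.000000e-04  2.394000e-01 -1.475075e+02] w 0.0198
[0.579, -0.002, 0.13, -147.7] -> [0.007, -0.003, 0.219, 0.002] 
[0.579, -0.002, 0.077, -147.7] -> [-0.0, 0.0, 0.106, 0.0] 
[ 1.79991065e+02 -4.08764912e-02 -1.47507536e+02]
```

View pics/a1.png

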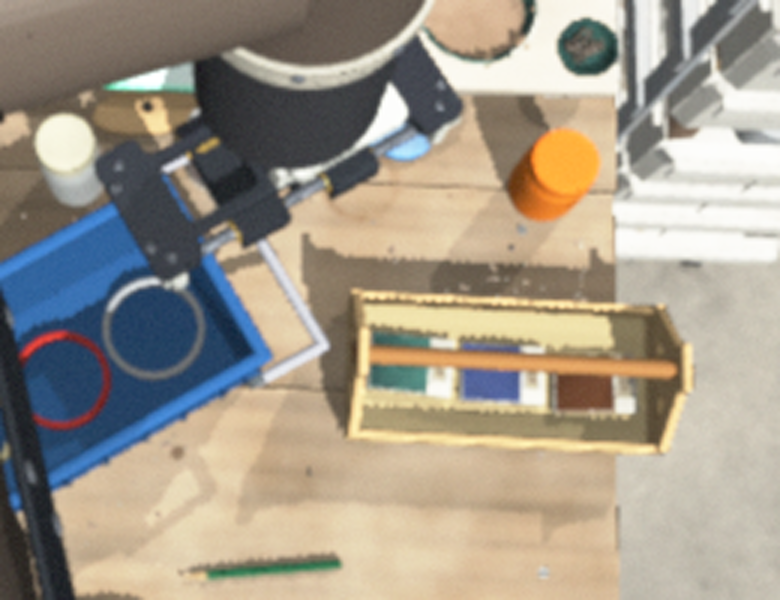

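Request:
play_rows(rows=[[[0.77, 0.002, -0.001, 0.03, 0], [0.77, 0.004, -0.002, 0.08, 0.001], [0.77, 0.007, -0.003, 0.13, 0.002], [0.77, 0.007, -0.003, 0.17, 0.002], [0.77, 0.007, -0.003, 0.2, 0.002], [0.77, 0.007, -0.003, 0.219, 0.002], [0.77, 0.007, -0.003, 0.219, 0.002], [0.77, 0.007, -0.003, 0.219, 0.002]]])

```text
time_s: 2.97
tcp_pos: [0.5763, -0.0065, 0.1313]
eef_rot: [-180.0, -0.0, -147.9]
contact_force: [0.5, -0.4, -0.4]
gripper_width: 0.0204
gripper_force: 0.0
```

Request:
play_rows(rows=[[[0.77, 0, 0, 0.015, 0], [0.77, 0, 0, 0.03, 0], [0.77, 0, 0, 0.045, 0], [0.77, 0, 0, 0.06, 0], [0.77, 0, 0, 0.075, 0], [0.77, 0, 0, 0.09, 0], [0.77, 0, 0, 0.106, 0], [0.77, 0, 0, 0.106, 0]]])

```text
time_s: 3.63
tcp_pos: [0.5752, -0.006, 0.076]
eef_rot: [179.9, -0.2, -147.9]
contact_force: [0.2, 0.1, 0.7]
gripper_width: 0.0201
gripper_force: 0.0
```

Request:
play_rows(rows=[[[0.95, 0, 0, 0, 0], [0.95, 0, 0, 0, 0], [0.95, 0, 0, 0, 0], [0.95, 0, 0, 0, 0], [0.95, 0, 0, 0, 0], [0.95, 0, 0, 0, 0], [0.95, 0, 0, 0, 0], [0.95, 0, 0, 0, 0]]], squeeze=12)

```text
time_s: 4.3
tcp_pos: [0.5752, -0.004, 0.078]
eef_rot: [179.9, 0.0, -147.9]
contact_force: [-5.3, 10.5, 0.8]
gripper_width: 0.0085
gripper_force: 12.0
```

```bash
python3 - <<'E'
from p import *
s=r.get_state();print(s["gripper_width"],s["contact_force"])
p=s["tcp_pos"]; a=np.radians(TA); e=-(np.array(p[:2])-[TX,TY])@[-np.sin(a),np.cos(a)]; print("tote y",-e)
plan([bail(t,-1) for t in (.4,.8,1.2,1.52)])
E
```

```text
0.008504586939035549 [-5.32558208 10.48619106  0.81093307]
tote y -0.17658924675953416
t 4.3 at [ 5.752000e-01 -4.000000e-03  7.800000e-02 -1.478549e+02] w 0.0085
[0.579, -0.004, 0.1, -147.7] -> [-0.007, -0.004, -0.044, -0.002] 
[0.575, 0.003, 0.122, -147.7] -> [-0.0, 0.016, -0.043, 0.0] 
[0.567, 0.016, 0.139, -147.7] -> [-0.0, 0.031, -0.035, 0.0] 
[0.558, 0.03, 0.147, -147.7] -> [-0.0, 0.033, -0.016, 0.0]
```

Request:
play_rows(rows=[[[0.95, 0, -0.002, -0.011, 0], [0.95, 0, -0.004, -0.023, 0], [0.95, 0, -0.004, -0.033, 0], [0.95, 0, -0.003, -0.044, 0], [0.95, 0, 0, -0.055, 0], [0.95, 0, 0.003, -0.066, 0], [0.95, 0, 0.007, -0.077, 0], [0.95, 0, 0.012, -0.087, 0]]])

```text
time_s: 4.97
tcp_pos: [0.5707, 0.0025, 0.1195]
eef_rot: [179.7, -0.0, -147.9]
contact_force: [-4.7, 18.0, -15.7]
gripper_width: 0.0084
gripper_force: 12.0
```

Request:
play_rows(rows=[[[0.95, 0, 0.006, -0.01, 0], [0.95, 0, 0.014, -0.019, 0], [0.95, 0, 0.022, -0.027, 0], [0.95, 0, 0.031, -0.035, 0], [0.95, 0, 0.042, -0.042, 0], [0.95, 0, 0.053, -0.047, 0], [0.95, 0, 0.064, -0.051, 0], [0.95, 0, 0.064, -0.051, 0]]])

```text
time_s: 5.63
tcp_pos: [0.5545, 0.0279, 0.1459]
eef_rot: [179.9, -0.1, -147.8]
contact_force: [-0.1, 6.4, -12.9]
gripper_width: 0.0081
gripper_force: 12.0
```

Request:
play_rows(rows=[[[0.75, 0, 0, 0, 0], [0.75, 0, 0, 0, 0], [0.75, 0, 0, 0, 0], [0.75, 0, 0, 0, 0], [0.75, 0, 0, -0.05, 0], [0.75, 0, 0, -0.1, 0], [0.75, 0, 0, -0.15, 0], [0.75, 0, 0, -0.2, 0]]])

```text
time_s: 6.3
tcp_pos: [0.5562, 0.0259, 0.2488]
eef_rot: [-180.0, 0.0, -147.9]
contact_force: [0.3, -0.5, 0.3]
gripper_width: 0.0217
gripper_force: 0.0
```

```bash
python3 - <<'E'
from p import *
plan([])
im=np.hstack([r.capture("top")[100:330,150:390,::-1],r.capture("side")[130:360,170:410,::-1]])
cv2.imwrite("pics/b1.png",cv2.resize(im,None,fx=1.66,fy=1.66,interpolation=cv2.INTER_CUBIC))
E
```

```text
t 6.3 at [ 5.562000e-01  2.590000e-02  2.488000e-01 -1.478642e+02] w 0.0217
```

View pics/b1.png

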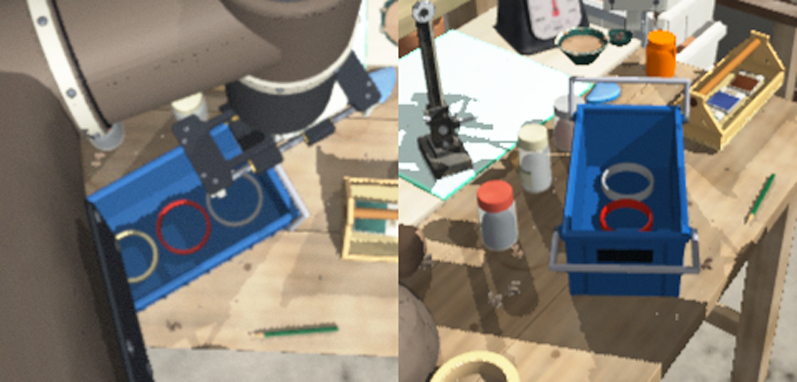

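```bash
python3 - <<'E'
from p import *
g=[.6655,.0345]
plan([[.62,.03,.27,-100],g+[.22,-57.7],g+[.115,-57.7],g+[.055,-57.7]])
E
```

```text
t 6.4 at [ 5.586000e-01  2.630000e-02  2.523000e-01 -1.478302e+02] w 0.022
[0.62, 0.03, 0.27, -100.0] -> [-0.108, -0.059, -0.035, -0.557] 
[0.666, 0.034, 0.22, -57.7] -> [-0.024, -0.088, 0.1, -0.492] 
[0.666, 0.034, 0.115, -57.7] -> [-0.0, -0.0, 0.21, 0.0] 
[0.666, 0.034, 0.055, -57.7] -> [-0.0, -0.0, 0.12, 0.0]
```

Request:
play_rows(rows=[[[0.4, -0.015, -0.008, -0.035, -0.075], [0.2, -0.03, -0.016, -0.035, -0.155], [0, -0.046, -0.025, -0.035, -0.235], [0, -0.062, -0.034, -0.035, -0.315], [0, -0.077, -0.042, -0.035, -0.395], [0, -0.093, -0.051, -0.035, -0.475], [0, -0.108, -0.059, -0.035, -0.557], [0, -0.108, -0.059, -0.035, -0.557]]])

```text
time_s: 7.07
tcp_pos: [0.6186, 0.0299, 0.264]
eef_rot: [-180.0, -0.0, -99.6]
contact_force: [-0.9, 0.5, -0.4]
gripper_width: 0.0696
gripper_force: 0.0
```

Request:
play_rows(rows=[[[0, -0.004, -0.012, 0.01, -0.07], [0, -0.008, -0.025, 0.025, -0.14], [0, -0.011, -0.04, 0.04, -0.21], [0, -0.014, -0.052, 0.055, -0.28], [0, -0.018, -0.065, 0.07, -0.35], [0, -0.022, -0.078, 0.085, -0.42], [0, -0.024, -0.088, 0.1, -0.492], [0, -0.024, -0.088, 0.1, -0.492]]])

```text
time_s: 7.73
tcp_pos: [0.6624, 0.0341, 0.2125]
eef_rot: [179.9, 0.1, -57.6]
contact_force: [-0.3, -0.9, -0.4]
gripper_width: 0.0875
gripper_force: 0.0
```

```bash
python3 - <<'E'
from p import *
g=[.6655,.0345]
plan([g+[.115,-57.7],g+[.055,-57.7]])
E
```

```text
t 7.7 at [ 6.62400e-01  3.41000e-02  2.12500e-01 -5.76458e+01] w 0.0875
[0.666, 0.034, 0.115, -57.7] -> [0.003, -0.006, 0.195, 0.001] 
[0.666, 0.034, 0.055, -57.7] -> [-0.0, 0.0, 0.12, -0.0]
```

```bash
cat >> p.py <<'E'
def avg(n=5):
    L=[]
    for _ in range(n):
        r.capture("top"); s=r.get_state(); L.append([*s["tcp_pos"],s["eef_rot"][2]])
    print("std",np.std(L,0).round(4)); return np.mean(L,0)
E
python3 - <<'E'
from p import *
g=[.6655,.0345]
s=avg();print(s.round(4))
plan([g+[.115,-57.7],g+[.055,-57.7]],s)
E
```

```text
std [0.0002 0.0001 0.0007 0.0537]
[ 6.62600e-01  3.42000e-02  2.14700e-01 -5.79717e+01]
[0.666, 0.034, 0.115, -57.7] -> [0.003, -0.005, 0.199, -0.003] 
[0.666, 0.034, 0.055, -57.7] -> [-0.0, -0.0, 0.12, -0.0]
```

Request:
play_rows(rows=[[[0, 0.003, -0.005, 0.03, 0], [0, 0.003, -0.005, 0.07, 0], [0, 0.003, -0.005, 0.11, 0], [0, 0.003, -0.005, 0.15, 0], [0, 0.003, -0.005, 0.18, 0], [0, 0.003, -0.005, 0.199, 0], [0, 0.003, -0.005, 0.199, 0], [0, 0.003, -0.005, 0.199, 0]]])

```text
time_s: 8.65
tcp_pos: [0.666, 0.0344, 0.1156]
eef_rot: [-180.0, -0.0, -57.7]
contact_force: [0.3, 0.2, 1.0]
gripper_width: 0.0874
gripper_force: 0.0
```

Request:
play_rows(rows=[[[0, 0, 0, 0.02, 0], [0, 0, 0, 0.04, 0], [0, 0, 0, 0.06, 0], [0, 0, 0, 0.08, 0], [0, 0, 0, 0.1, 0], [0, 0, 0, 0.12, 0], [0, 0, 0, 0.12, 0], [0, 0, 0, 0.12, 0]]])

```text
time_s: 9.32
tcp_pos: [0.6653, 0.0343, 0.054]
eef_rot: [179.9, 0.0, -57.7]
contact_force: [-0.0, 0.4, -0.3]
gripper_width: 0.0878
gripper_force: 0.0
```

Request:
play_rows(rows=[[[0.1, 0, 0, 0, 0], [0.2, 0, 0, 0, 0], [0.3, 0, 0, 0, 0], [0.35, 0, 0, 0, 0], [0.4, 0, 0, 0, 0], [0.5, 0, 0, 0, 0], [0.5, 0, 0, 0, 0], [0.5, 0, 0, 0, 0]]], squeeze=20)

```text
time_s: 9.98
tcp_pos: [0.667, 0.0349, 0.056]
eef_rot: [-179.9, -0.0, -57.7]
contact_force: [1.9, 2.2, 4.7]
gripper_width: 0.053
gripper_force: 20.1
```

```bash
python3 - <<'E'
from p import *
s=avg();print(s.round(4),r.get_state()["gripper_width"])
crop("side",230,140,160,120,4,"g1")
d=tw(0,-.080,.2,-57.7)
p=list(s[:2])
plan([p+[.23,-57.7],d[:2]+[.23,-57.7],d[:2]+[.11,-57.7],d[:2]+[.063,-57.7]],s)
E
```

```text
std [0.     0.     0.     0.0019]
[ 6.67000e-01  3.49000e-02  5.60000e-02 -5.76595e+01] 0.053015874011771
[0.667, 0.035, 0.23, -57.7] -> [0.0, -0.0, -0.348, 0.0] 
[0.527, 0.08, 0.23, -57.7] -> [-0.226, 0.189, -0.0, 0.0] 
[0.527, 0.08, 0.11, -57.7] -> [0.0, 0.0, 0.24, 0.0] 
[0.527, 0.08, 0.063, -57.7] -> [0.0, 0.0, 0.094, 0.0]
```

View pics/g1.png

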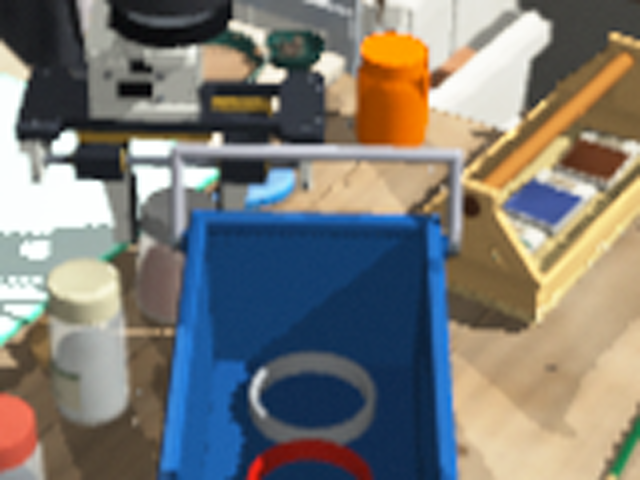

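```bash
python3 - <<'E'
from h import *
for p in ([.667,.0349,.08],[.667,.0349,.0],[.6645,.0333,.08],[.67,.0386,.08]): print(p,((w2pix("side",p)[0]-[230,140])*4).round(), ((w2pix("top",p)[0]-[155,130])*3.1).round())
E
```

```text
[0.667, 0.0349, 0.08] [175. 205.] [487.  77.]
[0.667, 0.0349, 0.0] [178. 301.] [486. 109.]
[0.6645, 0.0333, 0.08] [179. 206.] [489.  80.]
[0.67, 0.0386, 0.08] [168. 207.] [482.  73.]
```

Request:
play_rows(rows=[[[0.6, 0, 0, -0.01, 0], [0.6, 0, 0, -0.04, 0], [0.6, 0, 0, -0.09, 0], [0.6, 0, 0, -0.15, 0], [0.6, 0, 0, -0.21, 0], [0.6, 0, 0, -0.27, 0], [0.6, 0, 0, -0.32, 0], [0.6, 0, 0, -0.348, 0]]])

```text
time_s: 10.95
tcp_pos: [0.6653, 0.034, 0.2316]
eef_rot: [-180.0, -0.0, -57.7]
contact_force: [1.9, 0.8, -2.7]
gripper_width: 0.0531
gripper_force: 20.0
```

Request:
play_rows(rows=[[[0.6, -0.02, 0.017, 0, 0], [0.6, -0.055, 0.046, 0, 0], [0.6, -0.095, 0.08, 0, 0], [0.6, -0.135, 0.113, 0, 0], [0.6, -0.175, 0.146, 0, 0], [0.6, -0.21, 0.175, 0, 0], [0.6, -0.226, 0.189, 0, 0], [0.6, -0.226, 0.189, 0, 0]]])

```text
time_s: 11.62
tcp_pos: [0.5225, 0.0793, 0.2287]
eef_rot: [179.9, 0.1, -57.6]
contact_force: [-0.1, -0.6, -2.2]
gripper_width: 0.0528
gripper_force: 20.0
```

```bash
python3 - <<'E'
from p import *
s=avg(3);print(s.round(4),r.get_state()["gripper_width"])
d=tw(0,-.080,.2,-57.7)
plan([d[:2]+[.11,-57.7],d[:2]+[.063,-57.7]],s)
E
```

```text
std [0.0006 0.     0.     0.021 ]
[  0.5249   0.0792   0.2289 -57.6548] 0.05274763198464188
[0.527, 0.08, 0.11, -57.7] -> [0.001, -0.003, 0.238, 0.001] 
[0.527, 0.08, 0.063, -57.7] -> [0.0, -0.0, 0.094, -0.0]
```

Request:
play_rows(rows=[[[0.6, 0.001, -0.003, 0.03, 0], [0.6, 0.001, -0.003, 0.07, 0], [0.6, 0.001, -0.003, 0.11, 0], [0.6, 0.001, -0.003, 0.15, 0], [0.6, 0.001, -0.003, 0.19, 0], [0.6, 0.001, -0.003, 0.22, 0], [0.6, 0.001, -0.003, 0.238, 0], [0.6, 0.001, -0.003, 0.238, 0]]])

```text
time_s: 12.43
tcp_pos: [0.5263, 0.0789, 0.1076]
eef_rot: [179.7, 0.0, -57.7]
contact_force: [-1.9, -0.3, -1.9]
gripper_width: 0.0529
gripper_force: 20.0
```

Request:
play_rows(rows=[[[0.6, 0, 0, 0.015, 0], [0.6, 0, 0, 0.03, 0], [0.6, 0, 0, 0.045, 0], [0.6, 0, 0, 0.06, 0], [0.6, 0, 0, 0.075, 0], [0.6, 0, 0, 0.09, 0], [0.6, 0, 0, 0.094, 0], [0.6, 0, 0, 0.094, 0]]])

```text
time_s: 13.1
tcp_pos: [0.5269, 0.0797, 0.0625]
eef_rot: [179.9, -0.0, -57.7]
contact_force: [-0.4, -0.8, -2.1]
gripper_width: 0.0528
gripper_force: 20.0
```

Request:
play_rows(rows=[[[0.36, 0, 0, 0, 0], [0.34, 0, 0, 0, 0], [0.32, 0, 0, 0, 0], [0.3, 0, 0, 0, 0], [0.28, 0, 0, 0, 0], [0.26, 0, 0, 0, 0], [0.25, 0, 0, 0, 0], [0.25, 0, 0, 0, 0]]])

```text
time_s: 13.77
tcp_pos: [0.5271, 0.0798, 0.0631]
eef_rot: [-180.0, 0.0, -57.7]
contact_force: [-0.9, 0.3, -0.4]
gripper_width: 0.0656
gripper_force: 0.0
```

Request:
play_rows(rows=[[[0.25, 0, 0, -0.02, 0], [0.25, 0, 0, -0.06, 0], [0.25, 0, 0, -0.11, 0], [0.25, 0, 0, -0.17, 0], [0.25, 0, 0, -0.23, 0], [0.25, 0, 0, -0.29, 0], [0.25, 0, 0, -0.33, 0], [0.25, 0, 0, -0.33, 0]]])

```text
time_s: 14.43
tcp_pos: [0.5294, 0.0804, 0.234]
eef_rot: [-179.5, -0.1, -57.6]
contact_force: [1.0, 0.4, -0.2]
gripper_width: 0.0657
gripper_force: 0.0
```

```bash
python3 - <<'E'
from p import *
s=avg(3);print(s.round(4),r.get_state()["gripper_width"])
c=[.6495,.1465]; pc=-147.7
plan([[.59,.115,.25,-102],c+[.18,pc],c+[.125,pc],c+[.071,pc]],s)
E
```

```text
std [0.0006 0.0002 0.0013 0.0094]
[  0.5274   0.08     0.2298 -57.6864] 0.0654810614305337
[0.59, 0.115, 0.25, -102.0] -> [0.008, -0.143, -0.04, 0.516] 
[0.65, 0.146, 0.18, -147.7] -> [-0.087, -0.103, 0.14, 0.531] 
[0.65, 0.146, 0.125, -147.7] -> [0.0, -0.0, 0.11, 0.0] 
[0.65, 0.146, 0.071, -147.7] -> [0.0, -0.0, 0.108, 0.0]
```

Request:
play_rows(rows=[[[0.2, 0.001, -0.02, -0.006, 0.07], [0.1, 0.002, -0.04, -0.012, 0.145], [0, 0.003, -0.06, -0.018, 0.22], [0, 0.005, -0.08, -0.024, 0.295], [0, 0.006, -0.1, -0.03, 0.37], [0, 0.007, -0.12, -0.035, 0.445], [0, 0.008, -0.143, -0.04, 0.516], [0, 0.008, -0.143, -0.04, 0.516]]])

```text
time_s: 15.25
tcp_pos: [0.5905, 0.1152, 0.2466]
eef_rot: [179.9, -0.1, -102.3]
contact_force: [0.1, 1.1, -0.3]
gripper_width: 0.0877
gripper_force: 0.0
```

Request:
play_rows(rows=[[[0, -0.012, -0.014, 0, 0.075], [0, -0.025, -0.03, 0.01, 0.15], [0, -0.038, -0.045, 0.03, 0.23], [0, -0.05, -0.06, 0.06, 0.31], [0, -0.063, -0.075, 0.09, 0.39], [0, -0.075, -0.09, 0.12, 0.47], [0, -0.087, -0.103, 0.14, 0.531], [0, -0.087, -0.103, 0.14, 0.531]]])

```text
time_s: 15.92
tcp_pos: [0.6478, 0.1461, 0.1737]
eef_rot: [179.9, -0.4, -147.8]
contact_force: [-0.1, -0.5, 0.1]
gripper_width: 0.0876
gripper_force: 0.0
```

```bash
python3 - <<'E'
from p import *
s=avg(3);print(s.round(4),r.get_state()["gripper_width"])
c=[.6495,.1465]; pc=-147.7
plan([c+[.125,pc],c+[.071,pc]],s)
E
```

```text
std [0.0003 0.     0.001  0.0312]
[ 6.482000e-01  1.460000e-01  1.768000e-01 -1.474158e+02] 0.08785736655079426
[0.65, 0.146, 0.125, -147.7] -> [-0.003, -0.001, 0.104, 0.003] 
[0.65, 0.146, 0.071, -147.7] -> [0.0, 0.0, 0.108, 0.0]
```

Request:
play_rows(rows=[[[0, -0.003, -0.001, 0.02, 0.003], [0, -0.003, -0.001, 0.05, 0.003], [0, -0.003, -0.001, 0.08, 0.003], [0, -0.003, -0.001, 0.11, 0.003], [0, -0.003, -0.001, 0.14, 0.003], [0, -0.003, -0.001, 0.17, 0.003], [0, -0.003, -0.001, 0.2, 0.003], [0, -0.003, -0.001, 0.212, 0.003]]])

```text
time_s: 16.73
tcp_pos: [0.6494, 0.1463, 0.0703]
eef_rot: [180.0, -0.1, -147.8]
contact_force: [-0.4, 0.2, -0.1]
gripper_width: 0.0877
gripper_force: 0.0
```

Request:
play_rows(rows=[[[0, 0, 0, 0, 0], [0.15, 0, 0, 0, 0], [0.25, 0, 0, 0, 0], [0.35, 0, 0, 0, 0], [0.45, 0, 0, 0, 0], [0.55, 0, 0, 0, 0], [0.65, 0, 0, 0, 0], [0.65, 0, 0, 0, 0]]])

```text
time_s: 17.4
tcp_pos: [0.6507, 0.1469, 0.0723]
eef_rot: [180.0, 0.0, -147.9]
contact_force: [-1.2, 1.6, 1.6]
gripper_width: 0.0466
gripper_force: 1.0
```

```bash
python3 - <<'E'
from p import *
s=avg(3);print(s.round(4),r.get_state()["gripper_width"])
d=tw(0,.084,.2,-57.7); p=list(s[:2])
plan([p+[.235,-147.7],[.54,.185,.235,-100],d[:2]+[.235,-57.7],d[:2]+[.12,-57.7],d[:2]+[s[2]+.007,-57.7]],s)
E
```

```text
std [0.     0.     0.     0.0019]
[ 6.506000e-01  1.471000e-01  7.220000e-02 -1.479241e+02] 0.04399144131349534
[0.651, 0.147, 0.235, -147.7] -> [-0.0, 0.0, -0.326, -0.003] 
[0.54, 0.185, 0.235, -100.0] -> [0.146, 0.182, 0.0, -0.555] 
[0.439, 0.218, 0.235, -57.7] -> [-0.031, 0.211, 0.0, -0.492] 
[0.439, 0.218, 0.12, -57.7] -> [0.0, 0.0, 0.23, 0.0] 
[0.439, 0.218, 0.079, -57.7] -> [0.0, 0.0, 0.082, 0.0]
```

Request:
play_rows(rows=[[[0.7, 0, 0, -0.01, 0], [0.7, 0, 0, -0.04, 0], [0.7, 0, 0, -0.09, 0], [0.7, 0, 0, -0.15, 0], [0.7, 0, 0, -0.21, 0], [0.7, 0, 0, -0.27, 0], [0.7, 0, 0, -0.31, 0], [0.7, 0, 0, -0.326, 0]]])

```text
time_s: 18.22
tcp_pos: [0.6517, 0.147, 0.239]
eef_rot: [-179.9, 0.3, -147.9]
contact_force: [1.3, 0.2, -1.9]
gripper_width: 0.0436
gripper_force: 19.4
```

Request:
play_rows(rows=[[[0.7, 0.018, 0.023, 0, -0.07], [0.7, 0.038, 0.047, 0, -0.145], [0.7, 0.06, 0.075, 0, -0.225], [0.7, 0.082, 0.102, 0, -0.305], [0.7, 0.104, 0.13, 0, -0.385], [0.7, 0.126, 0.157, 0, -0.465], [0.7, 0.146, 0.182, 0, -0.545], [0.7, 0.146, 0.182, 0, -0.555]]])

```text
time_s: 18.88
tcp_pos: [0.5376, 0.1854, 0.2341]
eef_rot: [179.9, -0.0, -99.8]
contact_force: [-0.6, -1.0, -3.4]
gripper_width: 0.0435
gripper_force: 19.4
```

Request:
play_rows(rows=[[[0.7, -0.004, 0.028, 0, -0.07], [0.7, -0.009, 0.06, 0, -0.14], [0.7, -0.014, 0.095, 0, -0.215], [0.7, -0.019, 0.13, 0, -0.29], [0.7, -0.024, 0.165, 0, -0.365], [0.7, -0.029, 0.195, 0, -0.44], [0.7, -0.031, 0.211, 0, -0.492], [0.7, -0.031, 0.211, 0, -0.492]]])

```text
time_s: 19.55
tcp_pos: [0.4379, 0.2191, 0.2344]
eef_rot: [179.9, 0.0, -57.7]
contact_force: [-0.4, 0.0, -2.8]
gripper_width: 0.0434
gripper_force: 19.4
```

```bash
python3 - <<'E'
from p import *
s=avg(3);print(s.round(4),r.get_state()["gripper_width"])
d=tw(0,.083,.2,-57.7)
plan([d[:2]+[.12,-57.7],d[:2]+[.079,-57.7]],s)
E
```

```text
std [0.0003 0.     0.     0.0503]
[  0.4392   0.2191   0.2346 -58.0561] 0.043301110919472835
[0.44, 0.217, 0.12, -57.7] -> [0.003, 0.001, 0.229, -0.004] 
[0.44, 0.217, 0.079, -57.7] -> [0.0, 0.0, 0.082, -0.0]
```

Request:
play_rows(rows=[[[0.7, 0.003, 0.001, 0.03, 0], [0.7, 0.003, 0.001, 0.07, 0], [0.7, 0.003, 0.001, 0.11, 0], [0.7, 0.003, 0.001, 0.15, -0.004], [0.7, 0.003, 0.001, 0.19, -0.004], [0.7, 0.003, 0.001, 0.22, -0.004], [0.7, 0.003, 0.001, 0.229, -0.004], [0.7, 0.003, 0.001, 0.229, -0.004]]])

```text
time_s: 20.37
tcp_pos: [0.4396, 0.2167, 0.1191]
eef_rot: [179.8, -0.1, -57.7]
contact_force: [-0.1, -0.1, -1.9]
gripper_width: 0.0437
gripper_force: 19.4
```

Request:
play_rows(rows=[[[0.7, 0, 0, 0.015, 0], [0.7, 0, 0, 0.03, 0], [0.7, 0, 0, 0.045, 0], [0.7, 0, 0, 0.06, 0], [0.7, 0, 0, 0.075, 0], [0.7, 0, 0, 0.082, 0], [0.7, 0, 0, 0.082, 0], [0.7, 0, 0, 0.082, 0]]])

```text
time_s: 21.03
tcp_pos: [0.4397, 0.2177, 0.0794]
eef_rot: [180.0, -0.0, -57.6]
contact_force: [-0.1, -0.0, -1.6]
gripper_width: 0.0436
gripper_force: 19.4
```

Request:
play_rows(rows=[[[0.48, 0, 0, 0, 0], [0.45, 0, 0, 0, 0], [0.42, 0, 0, 0, 0], [0.39, 0, 0, 0, 0], [0.36, 0, 0, 0, 0], [0.33, 0, 0, 0, 0], [0.3, 0, 0, 0, 0], [0.3, 0, 0, 0, 0]]])

```text
time_s: 21.7
tcp_pos: [0.4397, 0.2176, 0.0796]
eef_rot: [-180.0, 0.0, -57.6]
contact_force: [0.2, -0.3, -0.3]
gripper_width: 0.0608
gripper_force: 0.0
```

Request:
play_rows(rows=[[[0.3, 0, 0, -0.02, 0], [0.3, 0, 0, -0.06, 0], [0.3, 0, 0, -0.11, 0], [0.3, 0, 0, -0.16, 0], [0.3, 0, 0, -0.21, 0], [0.3, 0, 0, -0.25, 0], [0.3, 0, 0, -0.27, 0], [0.3, 0, 0, -0.27, 0]]])

```text
time_s: 22.37
tcp_pos: [0.4407, 0.2184, 0.2168]
eef_rot: [-179.8, 0.0, -57.6]
contact_force: [0.3, 0.1, 0.4]
gripper_width: 0.0613
gripper_force: 0.0
```

```bash
python3 - <<'E'
from p import *
s=avg(3);print(s.round(4),r.get_state()["gripper_width"])
c=[.617,.2685]; pc=-57.7
plan([c+[.18,pc],c+[.12,pc],c+[.061,pc]],s)
E
```

```text
std [0.0003 0.0003 0.0007 0.0039]
[  0.4395   0.2176   0.214  -57.6095] 0.06124557852631818
[0.617, 0.268, 0.18, -57.7] -> [0.104, -0.354, 0.068, 0.001] 
[0.617, 0.268, 0.12, -57.7] -> [0.0, -0.0, 0.12, 0.0] 
[0.617, 0.268, 0.061, -57.7] -> [0.0, -0.0, 0.118, 0.0]
```

Request:
play_rows(rows=[[[0.2, 0.01, -0.035, 0, 0], [0.1, 0.027, -0.09, 0, 0], [0, 0.045, -0.15, 0.01, 0], [0, 0.062, -0.21, 0.02, 0], [0, 0.08, -0.27, 0.04, 0], [0, 0.096, -0.325, 0.06, 0], [0, 0.104, -0.354, 0.068, 0], [0, 0.104, -0.354, 0.068, 0]]])

```text
time_s: 23.18
tcp_pos: [0.6182, 0.2682, 0.1753]
eef_rot: [179.6, -0.0, -57.7]
contact_force: [-0.6, -0.7, -0.6]
gripper_width: 0.0882
gripper_force: 0.0
```

```bash
python3 - <<'E'
from p import *
s=avg(3);print(s.round(4),r.get_state()["gripper_width"])
c=[.617,.2685]; pc=-57.7
plan([c+[.12,pc],c+[.061,pc]],s)
E
```

```text
std [0.0003 0.0001 0.001  0.0191]
[  0.6166   0.2679   0.1776 -57.6415] 0.08748223279922061
[0.617, 0.268, 0.12, -57.7] -> [-0.0, -0.001, 0.115, 0.001] 
[0.617, 0.268, 0.061, -57.7] -> [-0.0, -0.0, 0.118, -0.0]
```

Request:
play_rows(rows=[[[0, 0, -0.001, 0.025, 0], [0, 0, -0.001, 0.06, 0], [0, 0, -0.001, 0.095, 0], [0, 0, -0.001, 0.13, 0], [0, 0, -0.001, 0.165, 0], [0, 0, -0.001, 0.2, 0], [0, 0, -0.001, 0.225, 0], [0, 0, -0.001, 0.233, 0]]])

```text
time_s: 24.0
tcp_pos: [0.6157, 0.2681, 0.0618]
eef_rot: [179.8, 0.0, -57.6]
contact_force: [-0.2, -0.4, -0.2]
gripper_width: 0.0876
gripper_force: 0.0
```

Request:
play_rows(rows=[[[0, 0, 0, 0, 0], [0.15, 0, 0, 0, 0], [0.25, 0, 0, 0, 0], [0.35, 0, 0, 0, 0], [0.45, 0, 0, 0, 0], [0.55, 0, 0, 0, 0], [0.6, 0, 0, 0, 0], [0.6, 0, 0, 0, 0]]])

```text
time_s: 24.67
tcp_pos: [0.618, 0.2692, 0.0645]
eef_rot: [-179.9, -0.0, -57.6]
contact_force: [-0.5, 0.3, -0.1]
gripper_width: 0.0469
gripper_force: 19.9
```

```bash
python3 - <<'E'
from p import *
s=avg(3);print(s.round(4),r.get_state()["gripper_width"])
d=tw(0,0,.2,-57.7); p=list(s[:2])
plan([p+[.235,-57.7],d[:2]+[.235,-57.7],d[:2]+[.12,-57.7],d[:2]+[s[2]+.007,-57.7]],s)
E
```

```text
std [0.     0.     0.     0.0005]
[  0.618    0.2692   0.0645 -57.5909] 0.04676316892563997
[0.618, 0.269, 0.235, -57.7] -> [0.0, -0.0, -0.341, 0.001] 
[0.484, 0.147, 0.235, -57.7] -> [0.063, 0.357, -0.0, 0.0] 
[0.484, 0.147, 0.12, -57.7] -> [-0.0, -0.0, 0.23, 0.0] 
[0.484, 0.147, 0.071, -57.7] -> [-0.0, -0.0, 0.097, 0.0]
```

Request:
play_rows(rows=[[[0.65, 0, 0, -0.01, 0], [0.65, 0, 0, -0.04, 0], [0.65, 0, 0, -0.09, 0], [0.65, 0, 0, -0.15, 0], [0.65, 0, 0, -0.21, 0], [0.65, 0, 0, -0.27, 0], [0.65, 0, 0, -0.32, 0], [0.65, 0, 0, -0.341, 0]]])

```text
time_s: 25.48
tcp_pos: [0.6183, 0.2691, 0.2388]
eef_rot: [-179.8, -0.0, -57.6]
contact_force: [0.5, 0.1, -0.9]
gripper_width: 0.0466
gripper_force: 19.7
```

Request:
play_rows(rows=[[[0.65, 0.005, 0.03, 0, 0], [0.65, 0.014, 0.08, 0, 0], [0.65, 0.025, 0.14, 0, 0], [0.65, 0.036, 0.205, 0, 0], [0.65, 0.047, 0.265, 0, 0], [0.65, 0.057, 0.325, 0, 0], [0.65, 0.063, 0.357, 0, 0], [0.65, 0.063, 0.357, 0, 0]]])

```text
time_s: 26.15
tcp_pos: [0.4803, 0.1441, 0.2341]
eef_rot: [179.9, 0.1, -57.7]
contact_force: [-1.1, -0.7, -2.2]
gripper_width: 0.0468
gripper_force: 19.7
```

```bash
python3 - <<'E'
from p import *
s=avg(3);print(s.round(4),r.get_state()["gripper_width"])
d=tw(0,0,.2,-57.7)
plan([d[:2]+[.12,-57.7],d[:2]+[.071,-57.7]],s)
E
```

```text
std [0.0006 0.0005 0.     0.0116]
[  0.4828   0.146    0.2343 -57.6211] 0.04698402202549612
[0.484, 0.147, 0.12, -57.7] -> [-0.001, -0.003, 0.229, 0.001] 
[0.484, 0.147, 0.071, -57.7] -> [0.0, -0.0, 0.098, -0.0]
```

Request:
play_rows(rows=[[[0.65, -0.001, -0.003, 0.03, 0], [0.65, -0.001, -0.003, 0.07, 0], [0.65, -0.001, -0.003, 0.11, 0], [0.65, -0.001, -0.003, 0.15, 0], [0.65, -0.001, -0.003, 0.19, 0], [0.65, -0.001, -0.003, 0.22, 0], [0.65, -0.001, -0.003, 0.229, 0], [0.65, -0.001, -0.003, 0.229, 0]]])

```text
time_s: 26.97
tcp_pos: [0.4842, 0.1477, 0.1183]
eef_rot: [179.8, -0.0, -57.6]
contact_force: [-1.1, -0.2, -2.0]
gripper_width: 0.0471
gripper_force: 19.7
```

Request:
play_rows(rows=[[[0.65, 0, 0, 0.015, 0], [0.65, 0, 0, 0.03, 0], [0.65, 0, 0, 0.045, 0], [0.65, 0, 0, 0.06, 0], [0.65, 0, 0, 0.075, 0], [0.65, 0, 0, 0.09, 0], [0.65, 0, 0, 0.098, 0], [0.65, 0, 0, 0.098, 0]]])

```text
time_s: 27.63
tcp_pos: [0.4846, 0.1477, 0.0705]
eef_rot: [180.0, -0.0, -57.6]
contact_force: [-0.3, 0.6, -1.7]
gripper_width: 0.0469
gripper_force: 19.7
```

Request:
play_rows(rows=[[[0.45, 0, 0, 0, 0], [0.42, 0, 0, 0, 0], [0.39, 0, 0, 0, 0], [0.36, 0, 0, 0, 0], [0.33, 0, 0, 0, 0], [0.3, 0, 0, 0, 0], [0.27, 0, 0, 0, 0], [0.27, 0, 0, 0, 0]]])

```text
time_s: 28.3
tcp_pos: [0.4847, 0.1479, 0.0711]
eef_rot: [-180.0, 0.0, -57.6]
contact_force: [-0.3, 0.5, 0.9]
gripper_width: 0.0634
gripper_force: 0.0
```

Request:
play_rows(rows=[[[0.27, 0, 0, -0.02, 0], [0.27, 0, 0, -0.06, 0], [0.27, 0, 0, -0.11, 0], [0.27, 0, 0, -0.17, 0], [0.27, 0, 0, -0.23, 0], [0.27, 0, 0, -0.29, 0], [0.27, 0, 0, -0.35, 0], [0.27, 0, 0, -0.36, 0]]])

```text
time_s: 28.97
tcp_pos: [0.4868, 0.1486, 0.2575]
eef_rot: [-179.5, -0.1, -57.6]
contact_force: [-0.0, 0.9, 0.1]
gripper_width: 0.0639
gripper_force: 0.0
```

```bash
python3 - <<'E'
from p import *
s=avg(3);print(s.round(4),r.get_state()["gripper_width"])
b=bail(.1607,1)
m=tw(0,.10,.25,-103)
plan([m,b[:2]+[.24,b[3]],b[:2]+[.14,b[3]],b],s)
im=np.hstack([r.capture("top")[130:330,150:380,::-1],r.capture("side")[150:350,180:410,::-1]])
cv2.imwrite("pics/c1.png",cv2.resize(im,None,fx=1.73,fy=1.73,interpolation=cv2.INTER_CUBIC))
E
```

```text
std [0.0007 0.0003 0.0018 0.013 ]
[  0.4854   0.1482   0.2538 -57.5915] 0.06425443286067872
[0.431, 0.232, 0.25, -103.0] -> [-0.2, 0.003, 0.008, 0.528] 
[0.389, 0.298, 0.24, -147.7] -> [-0.111, 0.112, 0.02, 0.52] 
[0.389, 0.298, 0.14, -147.7] -> [0.0, -0.001, 0.2, 0.0] 
[0.389, 0.298, 0.086, -147.7] -> [0.0, 0.0, 0.107, 0.0]
```

View pics/c1.png

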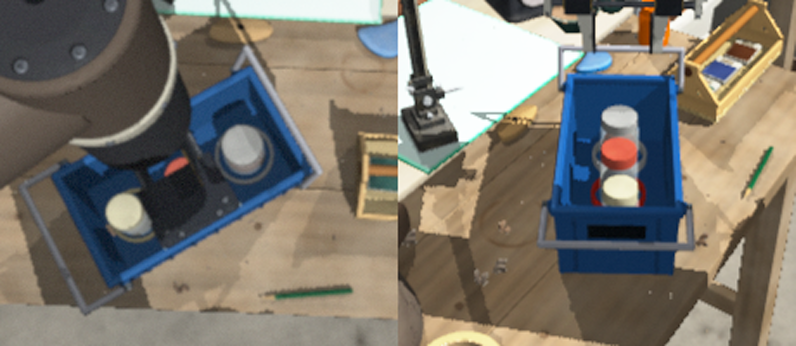

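Request:
play_rows(rows=[[[0.77, -0.028, 0, 0, 0.07], [0.77, -0.056, 0.001, 0.002, 0.145], [0.77, -0.085, 0.001, 0.004, 0.225], [0.77, -0.115, 0.002, 0.005, 0.305], [0.77, -0.145, 0.002, 0.006, 0.385], [0.77, -0.175, 0.003, 0.007, 0.46], [0.77, -0.2, 0.003, 0.008, 0.528], [0.77, -0.2, 0.003, 0.008, 0.528]]])

```text
time_s: 29.88
tcp_pos: [0.4285, 0.2322, 0.2455]
eef_rot: [179.9, -0.1, -103.2]
contact_force: [-0.4, -0.1, -0.2]
gripper_width: 0.0212
gripper_force: 0.0
```

Request:
play_rows(rows=[[[0.77, -0.015, 0.015, 0.003, 0.07], [0.77, -0.031, 0.031, 0.006, 0.145], [0.77, -0.048, 0.048, 0.009, 0.225], [0.77, -0.065, 0.065, 0.012, 0.305], [0.77, -0.082, 0.082, 0.015, 0.385], [0.77, -0.098, 0.098, 0.018, 0.46], [0.77, -0.111, 0.112, 0.02, 0.52], [0.77, -0.111, 0.112, 0.02, 0.52]]])

```text
time_s: 30.55
tcp_pos: [0.387, 0.2983, 0.2357]
eef_rot: [-179.9, -0.1, -147.8]
contact_force: [-1.0, -0.5, -0.8]
gripper_width: 0.02
gripper_force: 0.0
```

```bash
python3 - <<'E'
from p import *
s=avg(3);print(s.round(4),r.get_state()["gripper_width"])
b=bail(.1607,1)
plan([b[:2]+[.14,b[3]],b],s)
E
```

```text
std [0.0002 0.0002 0.0002 0.0216]
[   0.3875    0.2977    0.2362 -147.4337] 0.019928232377408667
[0.389, 0.298, 0.14, -147.7] -> [-0.002, -0.0, 0.192, 0.003] 
[0.389, 0.298, 0.086, -147.7] -> [-0.0, -0.0, 0.108, 0.0]
```

Request:
play_rows(rows=[[[0.77, -0.002, 0, 0.03, 0.003], [0.77, -0.002, 0, 0.07, 0.003], [0.77, -0.002, 0, 0.11, 0.003], [0.77, -0.002, 0, 0.145, 0.003], [0.77, -0.002, 0, 0.175, 0.003], [0.77, -0.002, 0, 0.192, 0.003], [0.77, -0.002, 0, 0.192, 0.003], [0.77, -0.002, 0, 0.192, 0.003]]])

```text
time_s: 31.37
tcp_pos: [0.3888, 0.2983, 0.1412]
eef_rot: [-180.0, -0.0, -147.9]
contact_force: [1.2, 0.6, 0.8]
gripper_width: 0.0203
gripper_force: 0.0
```

Request:
play_rows(rows=[[[0.77, 0, 0, 0.015, 0], [0.77, 0, 0, 0.03, 0], [0.77, 0, 0, 0.045, 0], [0.77, 0, 0, 0.06, 0], [0.77, 0, 0, 0.075, 0], [0.77, 0, 0, 0.09, 0], [0.77, 0, 0, 0.108, 0], [0.77, 0, 0, 0.108, 0]]])

```text
time_s: 32.03
tcp_pos: [0.3878, 0.2977, 0.085]
eef_rot: [-179.9, -0.2, -147.9]
contact_force: [-0.1, 0.1, 0.6]
gripper_width: 0.0201
gripper_force: 0.0
```

Request:
play_rows(rows=[[[0.95, 0, 0, 0, 0], [0.95, 0, 0, 0, 0], [0.95, 0, 0, 0, 0], [0.95, 0, 0, 0, 0], [0.95, 0, 0, 0, 0], [0.95, 0, 0, 0, 0], [0.95, 0, 0, 0, 0], [0.95, 0, 0, 0, 0]]], squeeze=12)

```text
time_s: 32.7
tcp_pos: [0.3882, 0.2997, 0.0874]
eef_rot: [179.9, 0.1, -147.9]
contact_force: [-4.7, 2.6, -2.1]
gripper_width: 0.0082
gripper_force: 12.0
```

```bash
python3 - <<'E'
from p import *
s=avg(3);print(s.round(4),r.get_state()["gripper_width"],r.get_state()["contact_force"])
b=bail(.1607,1); e=np.array(s[:2])-b[:2]; a=np.radians(TA); print("err tote y",e@[-np.sin(a),np.cos(a)],"z",s[2]-b[2])
for t0 in np.arange(.16,2.4,.2):
    A=bail(.1607,1);B=bail(t0,1); d=np.subtract(B[:2],A[:2]); print(round(t0,2), np.round((d@[-np.sin(a),np.cos(a)])/.5,3), round(-(B[2]-A[2])/.5,3))
E
```

```text
std [0.     0.     0.     0.0009]
[ 3.882000e-01  2.997000e-01  8.740000e-02 -1.479285e+02] 0.00836031382729088 [-4.82607787  3.72378379 -2.39534513]
err tote y 0.001399739534538246 z 0.0012170076997373575
0.16 -0.0 0.0
0.36 0.0 -0.023
0.56 -0.005 -0.046
0.76 -0.014 -0.067
0.96 -0.027 -0.086
1.16 -0.043 -0.102
1.36 -0.063 -0.115
1.56 -0.084 -0.123
1.76 -0.107 -0.127
1.96 -0.13 -0.127
2.16 -0.153 -0.122
2.36 -0.174 -0.112
```

Request:
play_rows(rows=[[[0.95, 0, 0, -0.012, 0], [0.95, 0, 0, -0.027, 0], [0.95, 0, -0.003, -0.041, 0], [0.95, 0, -0.009, -0.056, 0], [0.95, 0, -0.015, -0.069, 0], [0.95, 0, -0.024, -0.082, 0], [0.95, 0, -0.033, -0.093, 0], [0.95, 0, -0.043, -0.102, 0]]])

```text
time_s: 33.52
tcp_pos: [0.3998, 0.2816, 0.1398]
eef_rot: [179.8, 0.1, -147.9]
contact_force: [-9.2, 5.7, 7.1]
gripper_width: 0.0086
gripper_force: 12.0
```

Request:
play_rows(rows=[[[0.95, 0, -0.014, -0.009, 0], [0.95, 0, -0.03, -0.017, 0], [0.95, 0, -0.047, -0.022, 0], [0.95, 0, -0.064, -0.025, 0], [0.95, 0, -0.087, -0.025, 0], [0.95, 0, -0.105, -0.021, 0], [0.95, 0, -0.121, -0.015, 0], [0.95, 0, -0.131, -0.01, 0]]])

```text
time_s: 34.18
tcp_pos: [0.4357, 0.2242, 0.1429]
eef_rot: [-180.0, 0.1, -148.0]
contact_force: [1.6, 3.5, 1.3]
gripper_width: 0.0088
gripper_force: 12.0
```

Request:
play_rows(rows=[[[0.7, 0, 0, 0, 0], [0.7, 0, 0, 0, 0], [0.7, 0, 0, 0, 0], [0.7, 0, 0, 0, 0], [0.7, 0, 0, -0.03, 0], [0.7, 0, 0, -0.06, 0], [0.7, 0, 0, -0.1, 0], [0.7, 0, 0, -0.12, 0]]])

```text
time_s: 34.85
tcp_pos: [0.4351, 0.2254, 0.2049]
eef_rot: [-180.0, 0.1, -147.9]
contact_force: [0.2, 0.8, 1.4]
gripper_width: 0.0263
gripper_force: 0.0
```

```bash
python3 - <<'E'
from p import *
s=avg(3);print(s.round(4),r.get_state()["gripper_width"])
# top-push: bar centre at 2.36, tip on bar top
L=[bail(2.36,1,dz=.012),bail(2.4,1,dz=.0045),bail(2.6,1,dz=.0045),bail(2.8,1,dz=.0045),bail(3.0,1,dz=.0045),bail(3.11,1,dz=.0035)]
plan(L,s)
crop("side",180,130,240,180,3.3,"d1")
E
```

```text
std [0.0004 0.0003 0.0011 0.016 ]
[   0.4352    0.2257    0.2048 -147.8935] 0.026080952114906828
[0.435, 0.225, 0.168, -147.7] -> [0.001, -0.001, 0.073, -0.002] 
[0.436, 0.223, 0.159, -147.7] -> [0.0, -0.004, 0.018, -0.0] 
[0.441, 0.215, 0.152, -147.7] -> [0.0, -0.018, 0.014, -0.0] 
[0.445, 0.209, 0.143, -147.7] -> [0.0, -0.015, 0.018, -0.0] 
[0.448, 0.204, 0.133, -147.7] -> [0.0, -0.011, 0.02, -0.0] 
[0.449, 0.203, 0.126, -147.7] -> [0.0, -0.005, 0.014, -0.0]
```

View pics/d1.png

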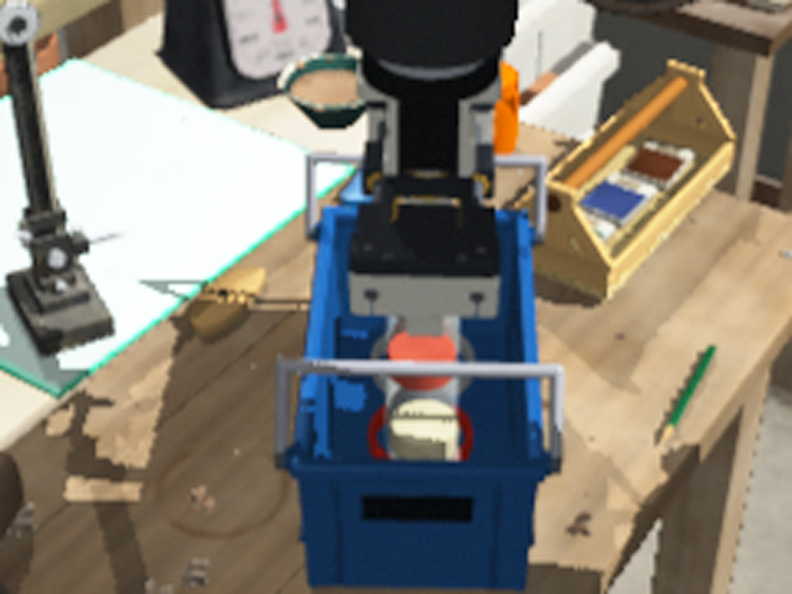

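Request:
play_rows(rows=[[[1, 0, -0.002, 0, 0], [1, 0, -0.004, 0, 0], [1, 0, -0.006, 0, 0], [1, 0, -0.008, 0, 0], [1, 0, -0.01, 0.02, 0], [1, 0, -0.01, 0.04, 0], [1, 0, -0.01, 0.06, 0], [1, 0, -0.01, 0.073, 0]]])

```text
time_s: 35.72
tcp_pos: [0.4367, 0.2201, 0.1645]
eef_rot: [-180.0, -0.1, -147.9]
contact_force: [0.1, -1.1, 0.2]
gripper_width: 0.0004
gripper_force: 0.0
```

Request:
play_rows(rows=[[[1, 0, 0, 0.008, 0], [1, 0, -0.004, 0.018, 0], [1, 0, -0.01, 0.025, 0], [1, 0, -0.018, 0.032, 0], [1, 0, -0.025, 0.041, 0], [1, 0, -0.032, 0.05, 0], [1, 0, -0.037, 0.06, 0], [1, 0, -0.042, 0.07, 0]]])

```text
time_s: 36.38
tcp_pos: [0.4498, 0.2006, 0.1324]
eef_rot: [-179.8, -0.0, -147.9]
contact_force: [5.5, -10.9, 6.9]
gripper_width: 0.0006
gripper_force: 5.3
```

Request:
play_rows(rows=[[[1, 0, -0.002, 0.005, 0], [1, 0, -0.004, 0.01, 0], [1, 0, -0.005, 0.013, 0], [1, 0, -0.006, 0.015, 0], [1, 0, -0.006, 0.016, 0], [1, 0, -0.006, 0.016, 0], [1, 0, -0.006, 0.016, 0], [1, 0, -0.006, 0.016, 0]]])

```text
time_s: 37.05
tcp_pos: [0.4509, 0.1997, 0.1261]
eef_rot: [-179.9, 0.1, -147.9]
contact_force: [-6.9, -6.3, 24.6]
gripper_width: 0.0005
gripper_force: 12.5
```

```bash
python3 - <<'E'
from p import *
s=avg(3);print(s.round(4),r.get_state()["gripper_width"],r.get_state()["contact_force"])
E
```

```text
std [0.     0.     0.     0.0019]
[ 4.509000e-01  1.996000e-01  1.261000e-01 -1.478558e+02] 0.00027233214589434133 [-7.1631109  -6.16090453 24.99197259]
```

Request:
play_rows(rows=[[[1, 0, 0, -0.02, 0], [1, 0, 0, -0.05, 0], [0.77, 0, 0, -0.09, 0], [0.77, 0, 0, -0.13, 0], [0.77, 0, 0, -0.16, 0], [0.77, 0, 0, -0.18, 0], [0.77, 0, 0, -0.18, 0], [0.77, 0, 0, -0.18, 0]]])

```text
time_s: 37.87
tcp_pos: [0.4501, 0.2005, 0.2134]
eef_rot: [180.0, 0.0, -147.9]
contact_force: [0.2, -0.1, -1.0]
gripper_width: 0.0201
gripper_force: 0.0
```

```bash
python3 - <<'E'
from p import *
s=avg(3);print(s.round(4),r.get_state()["gripper_width"])
b=bail(1.52,-1)
plan([b[:2]+[.2,b[3]],b],s)
a=np.radians(TA)
for t0 in (1.52,1.6,1.7,1.8,1.9,2.0,2.1,2.2,2.3,2.36):
    A=bail(1.52,-1);B=bail(t0,-1); d=np.subtract(B[:2],A[:2]); print(round(t0,2), np.round((d@[-np.sin(a),np.cos(a)])/.5,3), round(-(B[2]-A[2])/.5,3))
E
```

```text
std [0.0001 0.0001 0.0002 0.0007]
[   0.4497    0.2001    0.2125 -147.9369] 0.020189488274232767
[0.558, 0.03, 0.2, -147.7] -> [-0.003, -0.404, 0.025, -0.003] 
[0.558, 0.03, 0.147, -147.7] -> [-0.0, 0.0, 0.106, 0.0] 
1.52 0.0 -0.0
1.6 0.009 -0.002
1.7 0.02 -0.005
1.8 0.032 -0.006
1.9 0.043 -0.005
2.0 0.055 -0.004
2.1 0.066 -0.001
2.2 0.077 0.002
2.3 0.088 0.007
2.36 0.094 0.01
```

Request:
play_rows(rows=[[[0.77, 0, -0.05, 0, 0], [0.77, 0, -0.11, 0, 0], [0.77, 0, -0.18, 0.005, 0], [0.77, -0.001, -0.25, 0.01, 0], [0.77, -0.002, -0.32, 0.015, 0], [0.77, -0.003, -0.375, 0.02, -0.003], [0.77, -0.003, -0.404, 0.02, -0.003], [0.77, -0.003, -0.404, 0.02, -0.003]]])

```text
time_s: 38.68
tcp_pos: [0.5593, 0.0274, 0.2018]
eef_rot: [180.0, -0.2, -147.8]
contact_force: [-0.2, 0.5, -0.1]
gripper_width: 0.0201
gripper_force: 0.0
```

```bash
python3 - <<'E'
from p import *
s=avg(3);print(s.round(4),r.get_state()["gripper_width"])
b=bail(1.52,-1)
plan([b],s)
E
```

```text
std [0.0002 0.0006 0.0003 0.0477]
[ 5.584000e-01  2.930000e-02  2.023000e-01 -1.477653e+02] 0.01983791945316378
[0.558, 0.03, 0.147, -147.7] -> [-0.0, 0.001, 0.11, -0.001]
```

Request:
play_rows(rows=[[[0.77, 0, 0.001, 0.015, 0], [0.77, 0, 0.001, 0.035, 0], [0.77, 0, 0.001, 0.055, 0], [0.77, 0, 0.001, 0.075, 0], [0.77, 0, 0.001, 0.09, 0], [0.77, 0, 0.001, 0.105, 0], [0.77, 0, 0.001, 0.11, 0], [0.77, 0, 0.001, 0.11, 0]]])

```text
time_s: 39.5
tcp_pos: [0.558, 0.0303, 0.1476]
eef_rot: [180.0, -0.1, -147.7]
contact_force: [0.3, -0.3, 1.2]
gripper_width: 0.0202
gripper_force: 0.0
```

Request:
play_rows(rows=[[[0.95, 0, 0, 0, 0], [0.95, 0, 0, 0, 0], [0.95, 0, 0, 0, 0], [0.95, 0, 0, 0, 0], [0.95, 0, 0, 0, 0], [0.95, 0, 0, 0, 0], [0.95, 0, 0, 0, 0], [0.95, 0, 0, 0, 0]]], squeeze=12)

```text
time_s: 40.17
tcp_pos: [0.5588, 0.0304, 0.1491]
eef_rot: [-180.0, 0.1, -147.7]
contact_force: [0.4, -0.3, 3.9]
gripper_width: 0.0083
gripper_force: 12.0
```

Request:
play_rows(rows=[[[0.95, 0, 0.009, -0.002, 0], [0.95, 0, 0.02, -0.005, 0], [0.95, 0, 0.032, -0.006, 0], [0.95, 0, 0.043, -0.005, 0], [0.95, 0, 0.055, -0.004, 0], [0.95, 0, 0.066, -0.001, 0], [0.95, 0, 0.08, 0.004, 0], [0.95, 0, 0.094, 0.01, 0]]])

```text
time_s: 40.83
tcp_pos: [0.533, 0.071, 0.1433]
eef_rot: [180.0, 0.0, -147.7]
contact_force: [4.0, -0.9, 0.7]
gripper_width: 0.0085
gripper_force: 12.0
```

Request:
play_rows(rows=[[[0.7, 0, 0, 0, 0], [0.7, 0, 0, 0, 0], [0.7, 0, 0, 0, 0], [0.7, 0, 0, 0, 0], [0.7, 0, 0, -0.03, 0], [0.7, 0, 0, -0.06, 0], [0.7, 0, 0, -0.1, 0], [0.7, 0, 0, -0.12, 0]]])

```text
time_s: 41.5
tcp_pos: [0.5339, 0.07, 0.2055]
eef_rot: [-180.0, 0.1, -147.7]
contact_force: [0.3, -0.3, 0.5]
gripper_width: 0.0263
gripper_force: 0.0
```

```bash
python3 - <<'E'
from p import *
s=avg(3);print(s.round(4),r.get_state()["gripper_width"])
plan([bail(2.36,-1,dz=.012),bail(2.4,-1,dz=.0045),bail(2.6,-1,dz=.0045),bail(2.8,-1,dz=.0045),bail(3.0,-1,dz=.0045),bail(3.11,-1,dz=.0025)],s)
E
```

```text
std [0.0005 0.0001 0.0012 0.0095]
[ 5.341000e-01  7.020000e-02  2.053000e-01 -1.476818e+02] 0.026394445769090173
[0.533, 0.07, 0.168, -147.7] -> [0.002, 0.0, 0.074, 0.0] 
[0.532, 0.071, 0.159, -147.7] -> [0.0, 0.004, 0.018, 0.0] 
[0.527, 0.079, 0.152, -147.7] -> [0.0, 0.018, 0.014, 0.0] 
[0.523, 0.085, 0.143, -147.7] -> [0.0, 0.015, 0.018, 0.0] 
[0.52, 0.09, 0.133, -147.7] -> [0.0, 0.011, 0.02, 0.0] 
[0.519, 0.092, 0.125, -147.7] -> [0.0, 0.005, 0.016, 0.0]
```

Request:
play_rows(rows=[[[1, 0, 0.002, 0, 0], [1, 0, 0.004, 0, 0], [1, 0, 0.006, 0, 0], [1, 0, 0.008, 0, 0], [1, 0, 0.01, 0.02, 0], [1, 0, 0.01, 0.04, 0], [1, 0, 0.01, 0.06, 0], [1, 0, 0.01, 0.074, 0]]])

```text
time_s: 42.32
tcp_pos: [0.5297, 0.0741, 0.1645]
eef_rot: [180.0, -0.1, -147.7]
contact_force: [-0.3, -0.2, -0.0]
gripper_width: 0.0006
gripper_force: 0.0
```

Request:
play_rows(rows=[[[1, 0, 0, 0.008, 0], [1, 0, 0.004, 0.018, 0], [1, 0, 0.01, 0.025, 0], [1, 0, 0.018, 0.032, 0], [1, 0, 0.025, 0.041, 0], [1, 0, 0.032, 0.05, 0], [1, 0, 0.037, 0.06, 0], [1, 0, 0.042, 0.07, 0]]])

```text
time_s: 42.98
tcp_pos: [0.5196, 0.0925, 0.1314]
eef_rot: [-180.0, 0.1, -147.6]
contact_force: [-0.5, -0.1, -0.2]
gripper_width: 0.0003
gripper_force: 0.4
```

Request:
play_rows(rows=[[[1, 0, 0.002, 0.005, 0], [1, 0, 0.004, 0.01, 0], [1, 0, 0.005, 0.013, 0], [1, 0, 0.006, 0.015, 0], [1, 0, 0.006, 0.016, 0], [1, 0, 0.006, 0.016, 0], [1, 0, 0.006, 0.016, 0], [1, 0, 0.006, 0.016, 0]]])

```text
time_s: 43.65
tcp_pos: [0.5186, 0.0934, 0.1265]
eef_rot: [-179.9, 0.1, -147.6]
contact_force: [-8.3, -4.6, 27.7]
gripper_width: 0.0006
gripper_force: 14.0
```

Request:
play_rows(rows=[[[1, 0, 0, -0.02, 0], [1, 0, 0, -0.05, 0], [1, 0, 0, -0.1, 0], [1, 0, 0, -0.15, 0], [1, 0, 0, -0.2, 0], [1, 0, 0, -0.22, 0], [1, 0, 0, -0.22, 0], [1, 0, 0, -0.22, 0]]])

```text
time_s: 44.32
tcp_pos: [0.5177, 0.0945, 0.2333]
eef_rot: [180.0, 0.0, -147.7]
contact_force: [0.4, -0.2, -0.8]
gripper_width: 0.0005
gripper_force: 0.0
```

```bash
python3 - <<'E'
from p import *
s=avg(3);print(s.round(4),r.get_state()["gripper_width"])
t=[.5013,-.1942]; pt=-90.25
plan([[.515,-.07,.235,-118],t+[.2,pt],t+[.13,pt],t+[.066,pt]],s)
E
```

```text
std [0.0001 0.     0.0002 0.0057]
[ 5.171000e-01  9.430000e-02  2.323000e-01 -1.476916e+02] 0.0003283172448962104
[0.515, -0.07, 0.235, -118.0] -> [0.179, -0.275, -0.005, -0.345] 
[0.501, -0.194, 0.2, -90.25] -> [0.233, -0.093, 0.07, -0.323] 
[0.501, -0.194, 0.13, -90.25] -> [-0.0, -0.0, 0.14, -0.0] 
[0.501, -0.194, 0.066, -90.25] -> [-0.0, -0.0, 0.128, -0.0]
```

Request:
play_rows(rows=[[[0.45, 0.022, -0.033, 0, -0.04], [0.45, 0.048, -0.073, 0, -0.09], [0.45, 0.076, -0.117, -0.002, -0.145], [0.45, 0.105, -0.161, -0.003, -0.2], [0.45, 0.134, -0.205, -0.004, -0.255], [0.45, 0.163, -0.25, -0.005, -0.31], [0.45, 0.179, -0.275, -0.005, -0.345], [0.45, 0.179, -0.275, -0.005, -0.345]]])

```text
time_s: 45.13
tcp_pos: [0.5149, -0.0718, 0.2348]
eef_rot: [179.9, -0.1, -118.0]
contact_force: [-0.1, -0.0, 0.4]
gripper_width: 0.0461
gripper_force: 0.0
```

Request:
play_rows(rows=[[[0.45, 0.028, -0.011, 0.005, -0.04], [0.45, 0.062, -0.024, 0.015, -0.085], [0.45, 0.1, -0.039, 0.03, -0.135], [0.45, 0.137, -0.054, 0.04, -0.19], [0.45, 0.175, -0.069, 0.05, -0.24], [0.45, 0.213, -0.085, 0.062, -0.295], [0.45, 0.233, -0.093, 0.07, -0.323], [0.45, 0.233, -0.093, 0.07, -0.323]]])

```text
time_s: 45.8
tcp_pos: [0.5008, -0.1953, 0.1989]
eef_rot: [179.8, 0.0, -90.3]
contact_force: [-0.4, -0.2, -1.2]
gripper_width: 0.0485
gripper_force: 0.0
```

```bash
python3 - <<'E'
from p import *
s=avg(3);print(s.round(4),r.get_state()["gripper_width"])
t=[.5013,-.1942]; pt=-90.25
plan([t+[.13,pt],t+[.066,pt]],s)
E
```

```text
std [0.0003 0.0003 0.0004 0.0241]
[  0.5016  -0.1941   0.2001 -90.4003] 0.04817042014996193
[0.501, -0.194, 0.13, -90.25] -> [0.0, 0.001, 0.14, -0.002] 
[0.501, -0.194, 0.066, -90.25] -> [0.0, -0.0, 0.128, 0.0]
```

Request:
play_rows(rows=[[[0.45, 0, 0.001, 0.02, 0], [0.45, 0, 0.001, 0.06, -0.002], [0.45, 0, 0.001, 0.1, -0.002], [0.45, 0, 0.001, 0.14, -0.002], [0.45, 0, 0.001, 0.18, -0.002], [0.45, 0, 0.001, 0.22, -0.002], [0.45, 0, 0.001, 0.25, -0.002], [0.45, 0, 0.001, 0.268, -0.002]]])

```text
time_s: 46.62
tcp_pos: [0.5004, -0.1932, 0.0649]
eef_rot: [179.9, 0.0, -90.1]
contact_force: [0.4, -0.2, 0.1]
gripper_width: 0.0485
gripper_force: 0.0
```

Request:
play_rows(rows=[[[0.5, 0, 0, 0, 0], [0.6, 0, 0, 0, 0], [0.7, 0, 0, 0, 0], [0.8, 0, 0, 0, 0], [0.9, 0, 0, 0, 0], [1, 0, 0, 0, 0], [1, 0, 0, 0, 0], [1, 0, 0, 0, 0]]], squeeze=50)

```text
time_s: 47.28
tcp_pos: [0.5033, -0.1942, 0.068]
eef_rot: [-179.8, -0.0, -90.1]
contact_force: [4.8, 0.9, 2.2]
gripper_width: 0.0129
gripper_force: 50.0
```

Request:
play_rows(rows=[[[1, 0, 0, 0, 0], [1, 0, 0, -0.01, 0], [1, 0, 0, -0.03, 0], [1, 0, 0, -0.06, 0], [1, 0, 0, -0.1, 0], [1, 0, 0, -0.12, 0], [1, 0, 0, -0.13, 0], [1, 0, 0, -0.13, 0]]])

```text
time_s: 47.95
tcp_pos: [0.5014, -0.1941, 0.1328]
eef_rot: [-180.0, 0.0, -90.1]
contact_force: [0.2, -0.1, -6.4]
gripper_width: 0.0126
gripper_force: 50.0
```

```bash
python3 - <<'E'
from p import *
s=avg(3);print(s.round(4),r.get_state()["gripper_width"],r.get_state()["contact_force"],r.get_state()["moment"])
d=tw(0,0,.3,-57.7);p=list(s[:2])
plan([p+[.29,-90.25],[.49,-.02,.29,-74],d[:2]+[.29,-57.7],d[:2]+[.22,-57.7],d[:2]+[.187,-57.7]],s)
crop("top",300,130,180,140,4.2,"e1")
E
```

```text
std [0.0002 0.     0.0004 0.0023]
[  0.5006  -0.194    0.1313 -90.1109] 0.012900445635842027 [ 0.16259783 -0.15133256 -6.37160307] [ 0.02864189  0.13602359 -0.01430074]
[0.501, -0.194, 0.29, -90.25] -> [-0.0, 0.0, -0.317, 0.002] 
[0.49, -0.02, 0.29, -74.0] -> [-0.348, 0.023, -0.0, -0.189] 
[0.484, 0.147, 0.29, -57.7] -> [-0.325, -0.08, -0.0, -0.19] 
[0.484, 0.147, 0.22, -57.7] -> [0.0, -0.0, 0.14, -0.0] 
[0.484, 0.147, 0.187, -57.7] -> [0.0, -0.0, 0.066, -0.0]
```

View pics/e1.png

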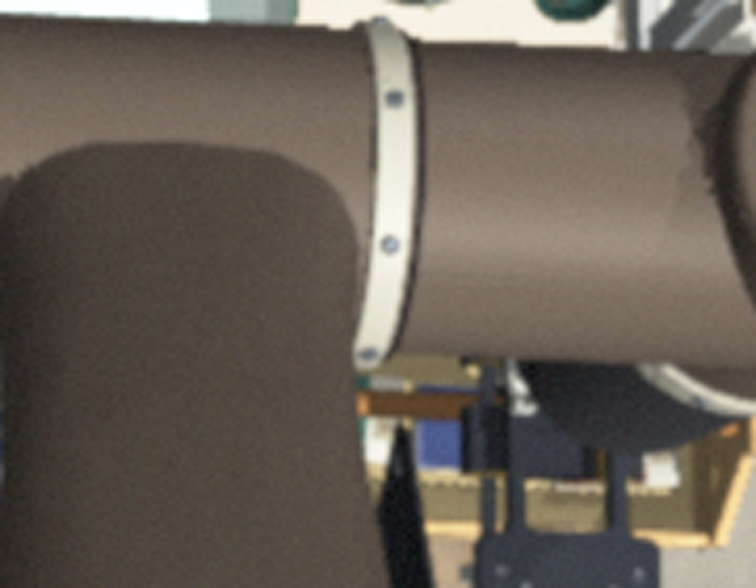

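Request:
play_rows(rows=[[[1, 0, 0, -0.02, 0], [1, 0, 0, -0.06, 0], [1, 0, 0, -0.11, 0], [1, 0, 0, -0.165, 0], [1, 0, 0, -0.22, 0], [1, 0, 0, -0.27, 0], [1, 0, 0, -0.305, 0], [1, 0, 0, -0.317, 0]]])

```text
time_s: 48.82
tcp_pos: [0.5025, -0.1945, 0.2941]
eef_rot: [-179.7, -0.1, -90.1]
contact_force: [1.2, -0.3, -5.9]
gripper_width: 0.0126
gripper_force: 50.0
```

Request:
play_rows(rows=[[[1, -0.02, 0.001, 0, -0.01], [1, -0.06, 0.004, 0, -0.03], [1, -0.115, 0.008, 0, -0.06], [1, -0.175, 0.012, 0, -0.095], [1, -0.235, 0.016, 0, -0.13], [1, -0.29, 0.019, 0, -0.16], [1, -0.33, 0.022, 0, -0.18], [1, -0.348, 0.023, 0, -0.189]]])

```text
time_s: 49.48
tcp_pos: [0.4891, -0.0176, 0.289]
eef_rot: [179.9, 0.1, -73.6]
contact_force: [0.2, 0.3, -6.5]
gripper_width: 0.0128
gripper_force: 50.0
```

Request:
play_rows(rows=[[[1, -0.02, -0.005, 0, -0.01], [1, -0.06, -0.015, 0, -0.035], [1, -0.11, -0.027, 0, -0.065], [1, -0.165, -0.041, 0, -0.097], [1, -0.22, -0.054, 0, -0.13], [1, -0.27, -0.066, 0, -0.16], [1, -0.308, -0.076, 0, -0.18], [1, -0.325, -0.08, 0, -0.19]]])

```text
time_s: 50.15
tcp_pos: [0.4832, 0.149, 0.2896]
eef_rot: [179.9, 0.0, -57.4]
contact_force: [-0.3, -0.5, -6.1]
gripper_width: 0.0126
gripper_force: 50.0
```

```bash
python3 - <<'E'
from p import *
s=avg(4);print(s.round(4),r.get_state()["gripper_width"],r.get_state()["moment"],r.get_state()["eef_rot"])
d=tw(0,0,.3,-57.55)
plan([d[:2]+[.225,d[3]],d[:2]+[.187,d[3]]],s)
im=np.hstack([r.capture("top")[110:330,140:390,::-1],r.capture("side")[80:300,180:410,::-1]])
cv2.imwrite("pics/f1.png",cv2.resize(im,None,fx=1.66,fy=1.66,interpolation=cv2.INTER_CUBIC))
E
```

```text
std [0.0001 0.0011 0.0002 0.0788]
[  0.4832   0.1478   0.2897 -57.4444] 0.01272098468389768 [-0.09159285  0.12699449 -0.04359447] [ 1.79911829e+02 -1.65113878e-02 -5.75394355e+01]
[0.484, 0.147, 0.225, -57.55] -> [0.002, -0.001, 0.129, 0.001] 
[0.484, 0.147, 0.187, -57.55] -> [-0.0, 0.0, 0.076, 0.0]
```

View pics/f1.png

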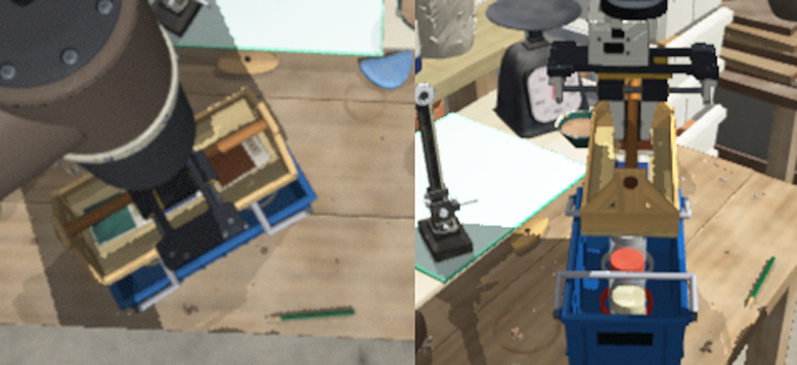

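```bash
python3 - <<'E'
from p import *
TX,TY=.4832,.1478
a=np.radians(32.5);c,s=np.cos(a),np.sin(a)
im=cv2.imread("pics/f1.png"); im=cv2.resize(im[:,:415],None,fx=1.9,fy=1.6*1.9/1.6)
for x,y,z in [(.056,.12,.04),(-.056,.12,.04),(-.056,-.12,.04),(.056,-.12,.04),(0,.12,.1),(0,-.12,.1)]:
    p=[TX+c*x-s*y,TY+s*x+c*y,.2217+z]; q=(w2pix("top",p)[0]-[140,110])*1.66; print(x,y,q.round())
    q=q*1.9; cv2.drawMarker(im,(int(q[0]),int(q[1])),(0,0,255),cv2.MARKER_CROSS,14,1)
cv2.imwrite("pics/f2.png",im[:590])
E
```

```text
0.056 0.12 [ 51. 191.]
-0.056 0.12 [ 98. 283.]
-0.056 -0.12 [298. 169.]
0.056 -0.12 [246.  83.]
0 0.12 [ 57. 230.]
0 -0.12 [271. 111.]
```

View pics/f2.png

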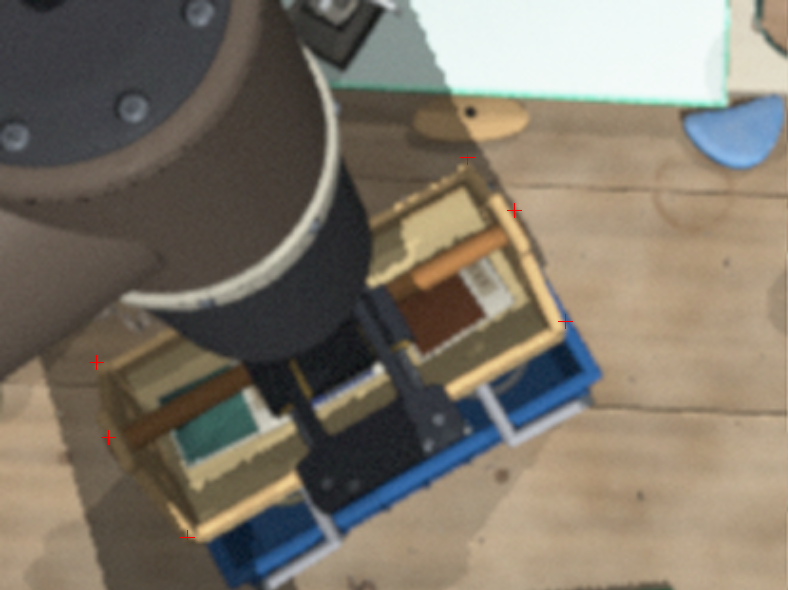

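Request:
play_rows(rows=[[[1, 0.001, 0, 0.015, 0], [1, 0.002, -0.001, 0.035, 0.001], [1, 0.002, -0.001, 0.055, 0.001], [1, 0.002, -0.001, 0.075, 0.001], [1, 0.002, -0.001, 0.095, 0.001], [1, 0.002, -0.001, 0.115, 0.001], [1, 0.002, -0.001, 0.127, 0.001], [1, 0.002, -0.001, 0.127, 0.001]]])

```text
time_s: 51.12
tcp_pos: [0.4836, 0.1461, 0.2251]
eef_rot: [179.8, 0.0, -57.6]
contact_force: [-1.0, -0.2, -5.5]
gripper_width: 0.0124
gripper_force: 50.0
```

```bash
python3 - <<'E'
from p import *
s=avg(4);print(s.round(4),r.get_state()["contact_force"])
d=tw(0,0,.3,-57.6)
plan([d[:2]+[.187,d[3]]],s)
crop("side",210,130,170,150,4,"f3")
E
```

```text
std [0.0003 0.0002 0.0006 0.0045]
[  0.4845   0.1466   0.2271 -57.5885] [-0.10114065  0.0517283  -6.40202016]
[0.484, 0.147, 0.187, -57.6] -> [-0.002, 0.0, 0.08, 0.0]
```

View pics/f3.png

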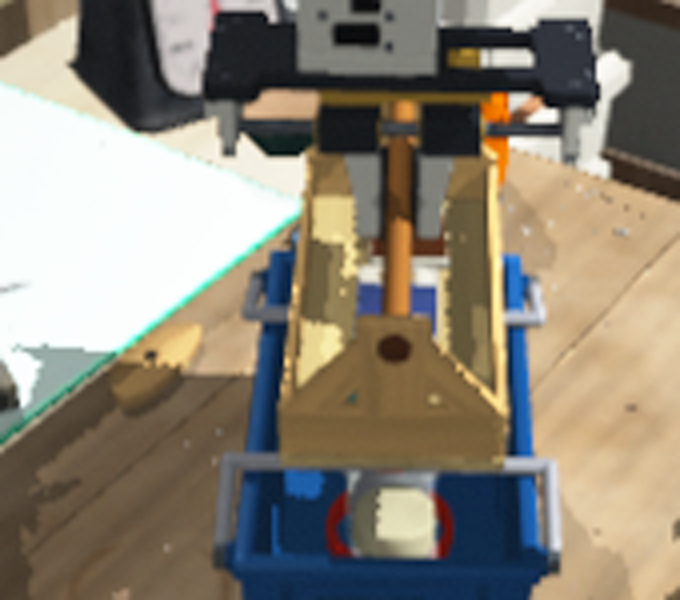

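Request:
play_rows(rows=[[[1, -0.001, 0, 0.01, 0], [1, -0.002, 0, 0.02, 0], [1, -0.002, 0, 0.03, 0], [1, -0.002, 0, 0.04, 0], [1, -0.002, 0, 0.048, 0], [1, -0.002, 0, 0.054, 0], [1, -0.002, 0, 0.058, 0], [1, -0.002, 0, 0.06, 0]]])

```text
time_s: 52.03
tcp_pos: [0.4838, 0.1473, 0.1967]
eef_rot: [180.0, -0.0, -57.6]
contact_force: [-1.0, -0.1, -6.9]
gripper_width: 0.0128
gripper_force: 50.0
```

Request:
play_rows(rows=[[[1, 0, 0, 0.003, 0], [1, 0, 0, 0.006, 0], [1, 0, 0, 0.009, 0], [1, 0, 0, 0.012, 0], [1, 0, 0, 0.015, 0], [1, 0, 0, 0.017, 0], [1, 0, 0, 0.018, 0], [1, 0, 0, 0.018, 0]]])

```text
time_s: 52.7
tcp_pos: [0.4838, 0.1474, 0.1879]
eef_rot: [180.0, 0.0, -57.6]
contact_force: [-0.9, 0.0, -6.7]
gripper_width: 0.0129
gripper_force: 50.0
```

```bash
python3 - <<'E'
from p import *
s=avg(4);print(s.round(4),r.get_state()["contact_force"],r.get_state()["moment"])
E
```

```text
std [0.     0.     0.     0.0013]
[  0.4839   0.1474   0.1881 -57.5984] [-0.57795581  0.14039584 -6.80966686] [-0.06402327  0.18943682  0.00633006]
```

Request:
play_rows(rows=[[[1, 0, 0, 0.001, 0], [1, 0, 0, 0.002, 0], [1, 0, 0, 0.003, 0], [1, 0, 0, 0.003, 0], [1, 0, 0, 0.003, 0], [1, 0, 0, 0.003, 0], [1, 0, 0, 0.003, 0], [1, 0, 0, 0.003, 0]]])

```text
time_s: 53.57
tcp_pos: [0.484, 0.1474, 0.1868]
eef_rot: [-180.0, -0.0, -57.6]
contact_force: [-1.5, -0.6, -1.6]
gripper_width: 0.0126
gripper_force: 50.0
```

Request:
play_rows(rows=[[[0.85, 0, 0, 0, 0], [0.83, 0, 0, 0, 0], [0.8, 0, 0, 0, 0], [0.75, 0, 0, 0, 0], [0.7, 0, 0, 0, 0], [0.65, 0, 0, 0, 0], [0.6, 0, 0, 0, 0], [0.55, 0, 0, 0, 0]]])

```text
time_s: 54.23
tcp_pos: [0.484, 0.1474, 0.1866]
eef_rot: [-180.0, 0.0, -57.6]
contact_force: [-0.3, 0.1, 0.7]
gripper_width: 0.0365
gripper_force: 0.0
```

Request:
play_rows(rows=[[[0.5, 0, 0, -0.01, 0], [0.5, 0, 0, -0.04, 0], [0.5, 0, 0, -0.08, 0], [0.5, 0, 0, -0.13, 0], [0.5, 0, 0, -0.18, 0], [0.5, 0, 0, -0.23, 0], [0.5, 0, 0, -0.27, 0], [0.5, 0, 0, -0.28, 0]]])

```text
time_s: 54.9
tcp_pos: [0.4852, 0.1478, 0.3308]
eef_rot: [-179.7, -0.0, -57.6]
contact_force: [0.3, 1.2, 1.7]
gripper_width: 0.0438
gripper_force: 0.0
```

Request:
play_rows(rows=[[[0.5, 0.04, -0.04, 0, 0], [0.5, 0.08, -0.09, 0, 0], [0.5, 0.13, -0.14, 0, 0], [0.5, 0.18, -0.19, 0, 0], [0.5, 0.23, -0.24, 0, 0], [0.5, 0.28, -0.29, 0, 0], [0.5, 0.31, -0.32, 0, 0], [0.5, 0.31, -0.32, 0, 0]]])

```text
time_s: 55.57
tcp_pos: [0.7049, 0.1008, 0.3232]
eef_rot: [179.8, 0.0, -57.7]
contact_force: [-1.2, 0.0, -1.6]
gripper_width: 0.0437
gripper_force: 0.0
```

```bash
python3 - <<'E'
from p import *
s=r.get_state();print(s["tcp_pos"].round(3),s["time_s"])
im=np.hstack([r.capture("top")[120:320,140:350,::-1],r.capture("side")[130:330,190:400,::-1]])
cv2.imwrite("pics/h1.png",cv2.resize(im,None,fx=1.9,fy=1.9,interpolation=cv2.INTER_CUBIC))
E
```

```text
[0.705 0.101 0.323] 55.5667
```

View pics/h1.png

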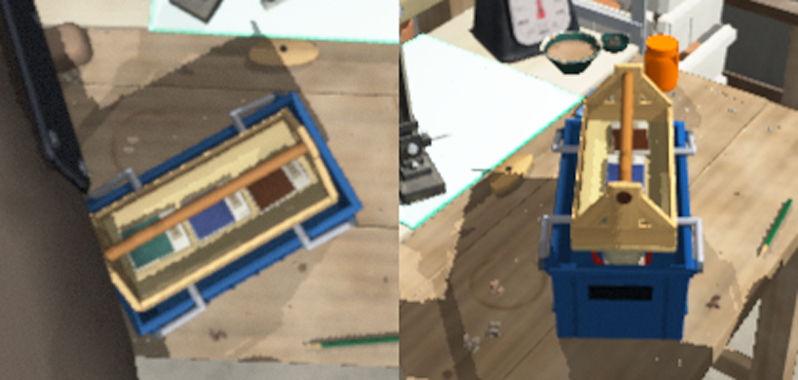

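The tray sits level and square on both bails, inside the rim. Contact came at TCP z = 0.187 m, the height expected for a fully seated tray, and the arm is clear of everything. Handing in.

```bash
python3 -c "
from plant import r
print(r.close_job())"
```

```text
the job is handed in; nothing more can be done
None
```

The job is handed in at about 56 s: all three jars stand upright in their matching collars, both bails lie on the rim, and the tray sits level and square on them; that is from my own pictures and readings, as the hand-in gave no verdict.

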